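# Make up two buyers' lots at the flea-market stall

## Robot

A 6-joint arm with a two-finger parallel gripper is mounted at the origin on the work surface. World frame = base frame: x ahead of the robot, y to its left, z up, the work surface at z = 0. Lengths are in mm, angles in rad, forces in N, time in s.
With the tool pointing down it reaches from about 400 to 925 mm from the base axis. Payload 12.5 kg.
Tool frame: the origin (TCP) lies on the mounting face of the last link; the fingertips stand 190 mm ahead of it and the grasp point (between the pads) lies 171 mm ahead of it; x points along the fingers, y is the direction in which the jaws open and shut, and the axes are right-handed (so a half turn about x gives the same grasp; the last joint's range is limited). The gripper opens to 95 mm and grips with 3 to 60 N. Pads are 20 mm wide; open, the fingers measure 119 mm over their backs; the gripper's body (75 mm by 180 mm) begins 59 mm behind the grasp point.
Start: joints at [-0.106, 0.491, 1.559, -0, 1.092, -0.106], TCP at [625, 0.023, 404.761] pointing down, gripper open.
Joint ranges: [-3.1, 3.1], [-0.84, 2.19], [0.05, 2.79], [-1.13, 4.28], [0.06, 2.93], [-2.69, 2.69]. Speed limits (rad/s): [2.22, 2.22, 2.79, 3.14, 3.14, 3.14].

## Interface

Orientations are given as [roll, pitch, yaw] about the fixed x, y, z axes, in that order (R = Rz(yaw) Ry(pitch) Rx(roll)).
In Python, from cell import env, eyes gives the robot as it stands. The module is installed in compiled form; this text tells all that it offers.
- The arm moves only by the tool jog_arm, never from a script. Its argument "deltas" is one flat list of numbers, 7 for each row, row after row: the shift along the tool's x, y, z in mm, then the turn, a rotation vector about the tool's x, y, z in rad, then the opening, from 0 (shut) to 1 (fully open). A call has 1 to 10 rows; each row shifts and turns the pose as measured when the row begins, along the tool's axes as they then stand; what a row does not reach is not made up. A row lasts 1/8 s, in which the tool goes at most 62.5 mm and 10.7 degrees, less where a joint would pass 70% of its speed; a pose out of reach is approached as far as the arm can. A call is refused whole if a number of a shift passes 62.5 or a number of a turn 0.188, either way. A call with a gripper value outside its range is refused whole. The fingers move at their own pace and stop on an object; the grip force is fixed at half the most. Time passes only in rows, so rows that do not move let the fingers close. It gives the time, the measured TCP pose, the force and the opening at its end, in the units of the state.
- env.state(): the state, without advancing time (a new reading comes with each control period).
- eyes.read_camera(name): name is "scene" or "side" or "wrist"; returns a dict with "image" (384x512x3 uint8, red, green, blue), "fovy" (degrees; the focal length in pixels is half the picture's height over the tangent of half this angle, whatever the lens; pixels are square), "cx", "cy" (the principal point, pixels), "world_from_camera" (4x4, takes a point from camera to world coordinates). Camera axes: x right, y up, looking along -z (the intrinsics and any distortion apply to the point x, -y, -z); pixel columns grow to the right and rows downward; lengths in mm; the calibration is good to about 2 mm. A picture is of the moment at which its call begins. There is no depth.
- env.job_done(): hands the job in, once; it reports no verdict.
The state is a dict: "t": time; "joints": joint angles; "qvel": joint speeds; "tau": joint torques, N m; "eef_pos": TCP position; "tcp_rot": TCP orientation; "ft_force": force on the tool from outside, world axes, zero at the start; "moment": the same for the moment, N m; "opening": opening from 0.0 (shut) to 1.0 (fully open).
Only numpy, scipy, OpenCV 4.12 (cv2) and the standard library are available. Lean on these libraries where they do the work, as an engineer would, in place of code of your own. Each camera call takes 0.05 s, during which the arm holds its last target.

## Task

Two buyers have each bought a pair: put the brass candlestick and the white lidded jar in the blue tray, and the brass goblet and the blue vase in the red tray. In each tray the brass piece stands on the green felt half and the ceramic piece on the cork half. Set every piece down upright and flat on its lining, without dropping it, and leave the green bottle and the wooden mill standing where they are.

Things in the scene. Friction and masses are not known exactly. Their poses are not given: they have to be found in the camera images.
- blue_tray: low blue-painted wooden tray fixed to the table, 196 mm long (its x) by 98 mm wide (its y), rim 15 mm high and 6 mm thick. A 12 mm wide, 15 mm high bar across the middle parts it into two square halves of 86 x 86 mm with their floor 5 mm above the table: dark green felt, centred 49 mm from the tray's origin along its +x, and pale brown cork, centred 49 mm along its -x. Origin: centre of its underside, on the table; z up. It may lie at any yaw
- red_tray: low red-painted wooden tray fixed to the table, 196 mm long (its x) by 98 mm wide (its y), rim 15 mm high and 6 mm thick. A 12 mm wide, 15 mm high bar across the middle parts it into two square halves of 86 x 86 mm with their floor 5 mm above the table: dark green felt, centred 49 mm from the tray's origin along its +x, and pale brown cork, centred 49 mm along its -x. Origin: centre of its underside, on the table; z up. It may lie at any yaw
- candlestick_mid (a point): plain brass candlestick, 78 mm tall: round foot of 58 mm diameter, straight stem of 20 mm diameter from 16 to 60 mm up, socket of 32 mm diameter at the top; about 0.3 kg; loose, standing upright on the table, round about its vertical z axis. This point is on that axis, half-way up, 39 mm above the underside
- goblet_mid (a point): brass goblet with an open hollow cup, 74 mm tall: foot of 56 mm diameter, short thin stem, cup with straight sides of 54 mm outside diameter from 30 mm up to the rim; about 0.25 kg; loose, standing upright on the table, round about its vertical z axis. This point is on that axis, half-way up, 37 mm above the underside
- vase_mid (a point): dark blue ceramic vase with a thin white band, 76 mm tall: straight-sided body of 58 mm diameter from 16 to 50 mm up, neck of 28 mm, lip of 38 mm diameter; about 0.22 kg; loose, standing upright on the table, round about its vertical z axis. This point is on that axis, half-way up, 38 mm above the underside
- jar_mid (a point): white porcelain jar with its lid fixed on, 72 mm tall: straight sides of 56 mm diameter up to 52 mm, lid of 58 mm diameter, small knob on top; about 0.2 kg; loose, standing upright on the table, round about its vertical z axis. This point is on that axis, half-way up, 36 mm above the underside
- bottle_mid (a point): small green glass bottle with a cork, 78 mm tall, 50 mm diameter, not part of any lot, to be left where it is; loose, standing upright on the table, round about its vertical z axis. This point is on that axis, half-way up, 39 mm above the underside
- mill_mid (a point): dark turned-wood pepper mill, 76 mm tall, 52 mm diameter at most, not part of any lot, to be left where it is; loose, standing upright on the table, round about its vertical z axis. This point is on that axis, half-way up, 38 mm above the underside

How it is judged:
By the outcome, as a careful person would: the job done as asked, in the order asked, and still so for the second after the job is handed in, with the robot touching nothing.
It also fails if it takes over 102 s, if anything falls off the work surface, if the arm or the gripper's body presses on something with over 40 N, if the wrist force passes 120 N, or if a joint passes its speed limit or range.

## Working session

There is one attempt and no reset: what is moved stays moved. The work goes in short steps, Python scripts to look and compute and a tool call to move; the robot and the scene stay as the last step left them, time stands still between calls to the robot, and variables do not carry over. Pictures are saved under pics/ and viewed, and the job is handed in when it is done.

Besides the shell and the picture viewer there is one more tool, called after "Call:" as name(argument=value, ...), one argument or row to a line, values as JSON. jog_arm: Moves the arm, as the interface text tells. Its arguments: {"type":"object","properties":{"deltas":{"type":"array","items":{"type":"number"}}},"required":["deltas"]}

```bash
mkdir -p pics
python3 - <<'E'
from cell import env, eyes
import cv2
s=env.state(); print({k:s[k] for k in s if k in('t','eef_pos','tcp_rot','opening','ft_force')})
for n in ("scene","side","wrist"):
    d=eyes.read_camera(n); cv2.imwrite(f"pics/{n}0.png",d["image"][:,:,::-1])
    print(n,d["fovy"],d["cx"],d["cy"],d["world_from_camera"],[k for k in d])
E
```

```text
{'t': 0.0, 'eef_pos': array([6.24979042e+02, 1.91632385e-02, 4.04149297e+02]), 'tcp_rot': array([-1.6710687 ,  1.56968425,  3.04131665]), 'ft_force': array([ 0.7423946 ,  0.52587313, -0.45235945]), 'opening': 0.9980535056310041}
scene 54.81611672704928 253.44859541180358 193.19794741516134 [[-8.20437907e-01 -4.84756780e-01  3.03137765e-01  8.17172468e+02]
 [ 5.71715650e-01 -7.00032882e-01  4.27896226e-01  3.99113880e+02]
 [ 4.78080685e-03  5.24370888e-01  8.51476550e-01  8.26882737e+02]
 [ 0.00000000e+00  0.00000000e+00  0.00000000e+00  1.00000000e+00]] ['image', 'fovy', 'cx', 'cy', 'world_from_camera']
side 44.54217761929548 256.83354607371695 188.56426890020748 [[ 9.80624005e-01  1.52504306e-01 -1.22959330e-01  4.59711530e+02]
 [-1.95896628e-01  7.60071841e-01 -6.19608996e-01 -5.44374668e+02]
 [-1.03511568e-03  6.31690773e-01  7.75219772e-01  7.54862720e+02]
 [ 0.00000000e+00  0.00000000e+00  0.00000000e+00  1.00000000e+00]] ['image', 'fovy', 'cx', 'cy', 'world_from_camera']
wrist 59.077160940323836 258.4762814797768 193.8689428930424 [[ 9.99999904e-01 -4.18791909e-04 -1.27261386e-04  6.23452484e+02]
 [ 4.37682709e-04  9.59413715e-01  2.82002008e-01  7.92328555e+01]
 [ 3.99615959e-06 -2.82002037e-01  9.59413806e-01  3.84356055e+02]
 [ 0.00000000e+00  0.00000000e+00  0.00000000e+00  1.00000000e+00]] ['image', 'fovy', 'cx', 'cy', 'world_from_camera']
```

View pics/scene0.png

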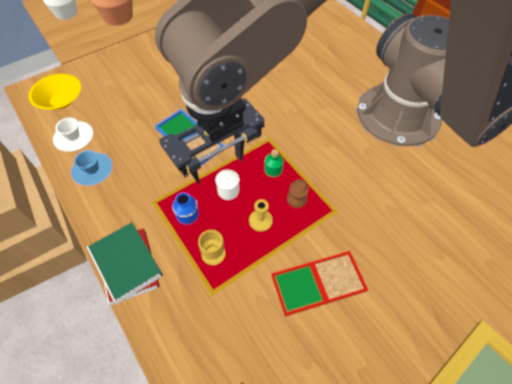

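View pics/side0.png

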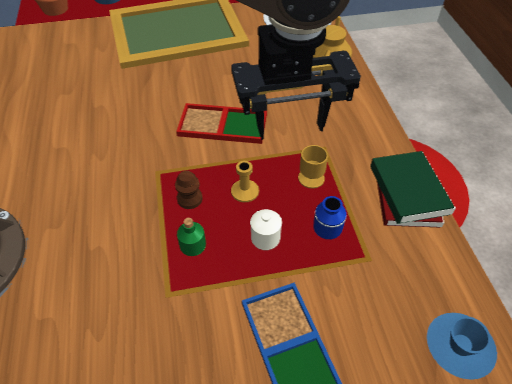

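View pics/wrist0.png

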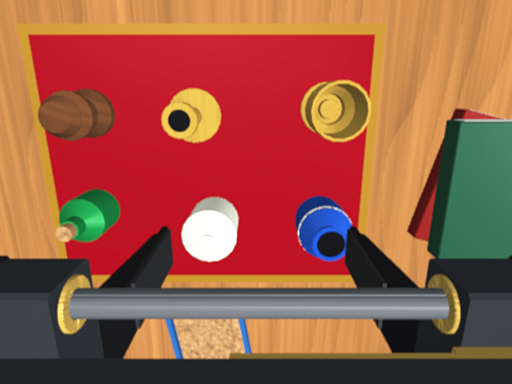

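The scene view shows mill (298,193), bottle (274,163), jar (228,185), vase (185,208), goblet (211,247), candlestick (261,215) and the red tray (320,283). The side view shows the blue tray at the bottom edge (290,340), partly cut off. I'll measure the objects by their vertical silhouette bearings in each view.

```bash
cat > h.py <<'E'
import numpy as np, cv2
from cell import env, eyes
def cam(n): return eyes.read_camera(n)
def rays(d,uv):
    uv=np.atleast_2d(np.asarray(uv,float)); f=d["image"].shape[0]/2/np.tan(np.radians(d["fovy"])/2)
    c=np.c_[(uv[:,0]-d["cx"])/f,-(uv[:,1]-d["cy"])/f,-np.ones(len(uv))]
    T=d["world_from_camera"]; return T[:3,3],c@T[:3,:3].T
def plane(d,uv,z):
    o,r=rays(d,uv); return o+r*((z-o[2])/r[:,2])[:,None]
def proj(d,P):
    P=np.atleast_2d(P); T=np.linalg.inv(d["world_from_camera"]); c=P@T[:3,:3].T+T[:3,3]
    f=d["image"].shape[0]/2/np.tan(np.radians(d["fovy"])/2)
    return np.c_[d["cx"]-f*c[:,0]/c[:,2], d["cy"]+f*c[:,1]/c[:,2]]
def objmask(d):
    hsv=cv2.cvtColor(d["image"],cv2.COLOR_RGB2HSV); h,s,v=cv2.split(hsv)
    red=((h<5)|(h>172))&(s>190)&(v>80)
    return hsv,red
def bearing(d,m):
    ys,xs=np.nonzero(m); o,r=rays(d,np.c_[xs,ys]); 
    m0=r.mean(0); a0=np.arctan2(m0[1],m0[0]); a=(np.arctan2(r[:,1],r[:,0])-a0+np.pi)%(2*np.pi)-np.pi
    return o[:2],a0+(a.min()+a.max())/2,(a.max()-a.min())/2
E
python3 - <<'E'
from h import *
seeds=dict(scene=dict(candle=(261,217),goblet=(211,250),vase=(185,212),jar=(228,185),bottle=(274,168),mill=(298,195)),
 side=dict(candle=(245,190),goblet=(313,170),vase=(329,225),jar=(266,232),bottle=(191,238),mill=(188,196)))
B={}
for n in seeds:
    d=cam(n); hsv,red=objmask(d); fg=(~red).astype(np.uint8)
    fg=cv2.morphologyEx(fg,cv2.MORPH_OPEN,np.ones((2,2),np.uint8))
    k,lab=cv2.connectedComponents(fg,connectivity=4)
    for o,(u,v) in seeds[n].items():
        m=lab==lab[v,u]; ys,xs=np.nonzero(m); B.setdefault(o,[]).append(bearing(d,m))
        print(n,o,m.sum(),xs.min(),xs.max(),ys.min(),ys.max())
for o,l in B.items():
    A=[];b=[]
    for c,a,w in l:
        nrm=np.array([-np.sin(a),np.cos(a)]);A.append(nrm);b.append(nrm@c)
    p=np.linalg.solve(A,b); print(o,p.round(1),[round(float(np.sin(w)*np.linalg.norm(p-c)*2),1) for c,a,w in l])
d=cam("scene")
E
```

```text
scene candle 595 249 273 200 232
scene goblet 815 199 226 230 266
scene vase 758 172 200 192 226
scene jar 685 215 240 169 201
scene bottle 180882 0 511 0 383
scene mill 180882 0 511 0 383
side candle 173806 0 511 0 383
side goblet 173806 0 511 0 383
side vase 173806 0 511 0 383
side jar 1139 251 283 210 251
side bottle 863 178 206 218 256
side mill 173806 0 511 0 383
candle [587.3 104.6] [53.1, 1149.5]
goblet [ 442.5 -631.7] [183.8, 154.7]
vase [  162.  -2059.1] [346.4, 2683.3]
jar [576.8 -51. ] [61.8, 60.5]
bottle [ 439.3 -140.8] [1307.4, 41.5]
mill [578.   57.3] [827.7, 1065.8]
```

Run:
```python
from h import *
boxes=dict(scene=dict(candle=(245,196,277,236),goblet=(194,226,230,268),vase=(168,188,204,228),jar=(211,166,244,204),bottle=(262,148,289,180),mill=(284,176,312,210)),
 side=dict(candle=(228,161,262,204),goblet=(296,157,329,190),vase=(310,193,347,240),jar=(248,207,286,254),bottle=(175,215,208,258),mill=(173,170,204,210)),
 wrist=dict(candle=(155,80,228,150),goblet=(294,70,372,148),vase=(290,190,353,266),jar=(175,190,242,266),bottle=(52,185,124,247),mill=(36,85,118,143)))
B={}
for n in boxes:
    d=cam(n); hsv,red=objmask(d); 
    vis=d["image"][:,:,::-1].copy()
    for o,(a,b,c,e) in boxes[n].items():
        m=np.zeros(red.shape,np.uint8); m[b:e,a:c]=~red[b:e,a:c]
        m=cv2.morphologyEx(m,cv2.MORPH_OPEN,np.ones((2,2),np.uint8))
        k,lab,st,_=cv2.connectedComponentsWithStats(m,connectivity=4); m=lab==1+np.argmax(st[1:,4])
        B.setdefault(o,[]).append(bearing(d,m))
        ct,_=cv2.findContours(m.astype(np.uint8),0,2); cv2.drawContours(vis,ct,-1,(255,255,0),1)
    cv2.imwrite(f"pics/m_{n}.png",cv2.resize(vis[150:280,140:340] if n!='wrist' else vis,None,fx=4 if n!='wrist' else 1.5,fy=4 if n!='wrist' else 1.5)[:600,:800])
for o,l in B.items():
    for idx in ([0,1],[0,1,2]):
        A=[];b=[]
        for i in idx:
            c,a,w=l[i]; nrm=np.array([-np.sin(a),np.cos(a)]);A.append(nrm);b.append(nrm@c)
        p=np.linalg.lstsq(np.array(A),np.array(b),rcond=None)[0]; print(o,idx,p.round(1),(np.array(A)@p-b).round(1),[round(float(np.sin(w)*np.linalg.norm(p-c)*2),1) for c,a,w in l])
```

```text
candle [0, 1] [556.4  65. ] [-0.  0.] [60.2, 60.9, 55.0]
candle [0, 1, 2] [553.5  57. ] [ 2.6  1.6 -1.4] [61.3, 60.1, 58.8]
goblet [0, 1] [637.8 -94.6] [-0. -0.] [88.0, 42.8, 130.2]
goblet [0, 1, 2] [697.8  63.7] [ 2.4  2.4 -0.1] [59.7, 57.8, 56.7]
vase [0, 1] [690.  -78.1] [ 0. -0.] [67.3, 58.9, 64.7]
vase [0, 1, 2] [695.4 -64. ] [ 1.6  1.4 -0.4] [65.2, 60.6, 60.7]
jar [0, 1] [576.8 -51. ] [ 0. -0.] [61.8, 60.5, 54.0]
jar [0, 1, 2] [576.9 -51. ] [ 0.  -0.  -0.1] [61.8, 60.5, 53.9]
bottle [0, 1] [434.1 -36.7] [0. 0.] [62.9, 52.3, 69.0]
bottle [0, 1, 2] [433.8 -39. ] [ 1.3  0.4 -1. ] [63.1, 52.0, 69.5]
mill [0, 1] [440.9  67.4] [-0.  0.] [54.0, 50.3, 51.8]
mill [0, 1, 2] [439.1  61.3] [ 3.4  2.  -2.6] [54.6, 49.8, 52.5]
```

Run:
```python
import cv2,numpy as np
a=cv2.imread('pics/m_scene.png');b=cv2.imread('pics/m_side.png')
cv2.imwrite('pics/ms2.png',cv2.resize(np.vstack([a,b]),(800*5//8,1040*5//8)[:2])[:600])
```

```text
(no output)
```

View pics/ms2.png

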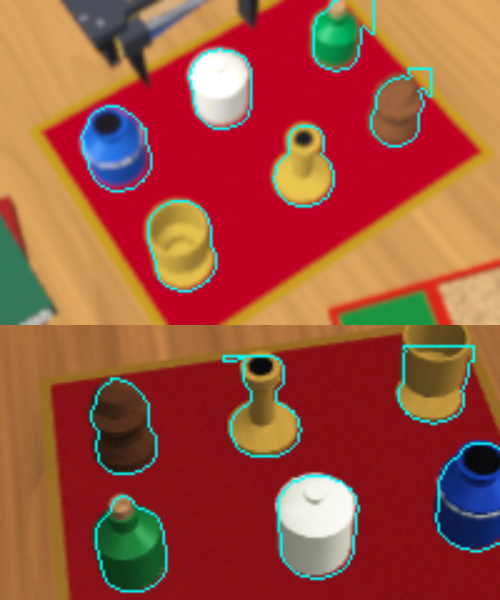

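View pics/m_wrist.png

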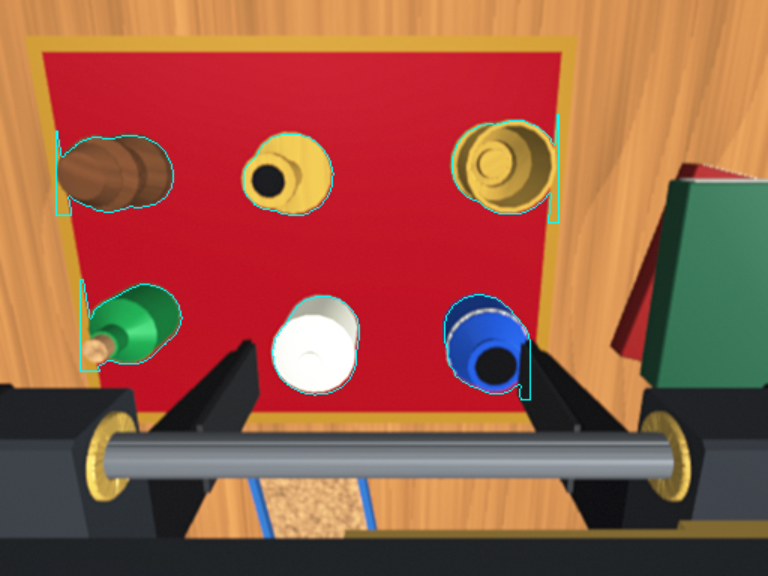

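Run:
```python
from h import *
boxes=dict(scene=dict(candle=(245,196,277,236),goblet=(194,226,230,268),vase=(168,188,204,228),jar=(211,166,244,204),bottle=(262,158,286,180),mill=(284,184,310,210)),
 side=dict(candle=(228,166,262,204),goblet=(296,157,329,190),vase=(310,193,350,240),jar=(248,207,286,254),bottle=(175,215,208,258),mill=(173,170,204,210)),
 wrist=dict(candle=(155,80,228,150),goblet=(294,70,371,148),vase=(290,190,345,266),jar=(175,190,242,266),bottle=(66,185,124,247),mill=(45,85,118,143)))
R=dict(candle=29,goblet=28,vase=27,jar=28,bottle=25,mill=26)
B={}
for n in boxes:
    d=cam(n); hsv,red=objmask(d); h,s,v=cv2.split(hsv)
    for o,(a,b,c,e) in boxes[n].items():
        m=np.zeros(red.shape,np.uint8); m[b:e,a:c]=~red[b:e,a:c]
        m=cv2.morphologyEx(m,cv2.MORPH_OPEN,np.ones((3,3),np.uint8))
        k,lab,st,_=cv2.connectedComponentsWithStats(m,connectivity=4); m=lab==1+np.argmax(st[1:,4])
        bb=bearing(d,m); ys,xs=np.nonzero(m); P=plane(d,np.c_[xs,ys],0)[:,:2]
        rng=(P-bb[0])@np.array([np.cos(bb[1]),np.sin(bb[1])])
        est=bb[0]+(rng.min()+R[o])*np.array([np.cos(bb[1]),np.sin(bb[1])])
        B.setdefault(o,[]).append(bb); print(n,o,est.round(1),'w',round(2*np.sin(bb[2])*np.linalg.norm(est-bb[0]),1),'bearing',round(np.degrees(bb[1]),1))
for o,l in B.items():
    for idx in ([0,1],[0,1,2]):
        A=[];b=[]
        for i in idx:
            c,a,w=l[i]; nrm=np.array([-np.sin(a),np.cos(a)]);A.append(nrm);b.append(nrm@c)
        p=np.linalg.lstsq(np.array(A),np.array(b),rcond=None)[0]; print(o,idx,p.round(1),(np.array(A)@p-b).round(1))
# trays
d=cam("scene"); hsv,red=objmask(d); h,s,v=cv2.split(hsv)
for n,box in (("scene",(265,245,375,320)),("side",(170,98,270,145))):
    d=cam(n); hsv,red=objmask(d); m=np.zeros(red.shape,np.uint8); a,b,c,e=box; m[b:e,a:c]=red[b:e,a:c]
    k,lab,st,_=cv2.connectedComponentsWithStats(m); m=lab==1+np.argmax(st[1:,4])
    ys,xs=np.nonzero(m); P=plane(d,np.c_[xs,ys],15)[:,:2].astype(np.float32)
    print(n,'red',cv2.minAreaRect(P))
    g=np.zeros(red.shape,bool); hh,ss,vv=cv2.split(hsv); g[b:e,a:c]=((hh>45)&(hh<80)&(ss>100))[b:e,a:c]
    ys,xs=np.nonzero(g); P=plane(d,np.c_[xs,ys],5)[:,:2].astype(np.float32); print(' felt',cv2.minAreaRect(P))
```

```text
scene candle [555.4  59.4] w 60.6 bearing -127.6
scene goblet [698.9  68.5] w 58.4 bearing -109.7
scene vase [697.3 -56.6] w 63.8 bearing -104.7
scene jar [574.  -60.1] w 61.7 bearing -117.9
scene bottle [435.6 -48.2] w 51.8 bearing -130.5
scene mill [440.1  60.4] w 51.0 bearing -138.1
side candle [553.4  60. ] w 56.3 bearing 81.2
side goblet [698.5  65.1] w 57.9 bearing 68.6
side vase [696.4 -63.7] w 63.6 bearing 63.8
side jar [572.1 -62.8] w 58.9 bearing 76.9
side bottle [433.1 -50.4] w 51.0 bearing 93.1
side mill [439.4  61.1] w 49.6 bearing 91.9
wrist candle [553.2  56.9] w 58.6 bearing -162.3
wrist goblet [696.7  64.8] w 56.6 bearing -11.2
wrist vase [694.1 -62.3] w 60.2 bearing -63.5
wrist jar [570.9 -64. ] w 59.9 bearing -110.2
wrist bottle [432.6 -51.6] w 50.9 bearing -145.6
wrist mill [438.5  59.1] w 51.1 bearing -173.8
candle [0, 1] [552.8  56.1] [0. 0.]
candle [0, 1, 2] [553.1  56.7] [-0.2 -0.1  0.1]
goblet [0, 1] [689.4  42. ] [0. 0.]
goblet [0, 1, 2] [697.9  64.5] [ 0.4  0.4 -0. ]
vase [0, 1] [694.5 -67.5] [-0.  0.]
vase [0, 1, 2] [695.4 -65.1] [ 0.3  0.2 -0.1]
jar [0, 1] [571.7 -64.3] [ 0. -0.]
jar [0, 1, 2] [571.4 -64.3] [-0.3  0.3  0.6]
bottle [0, 1] [433.2 -51.1] [-0.  0.]
bottle [0, 1, 2] [433.2 -51.2] [ 0.1  0.  -0. ]
mill [0, 1] [439.5  59.9] [ 0. -0.]
mill [0, 1, 2] [439.3  59.4] [ 0.3  0.1 -0.2]
scene red ((540.96240234375, 265.85772705078125), (95.76179504394531, 193.24337768554688), 71.62187194824219)
 felt ((584.4675903320312, 248.34310913085938), (80.2801513671875, 80.56340789794922), 71.62622833251953)
side red ((536.724365234375, 255.9598388671875), (111.61376190185547, 194.74136352539062), 71.54366302490234)
 felt ((587.0943603515625, 252.40257263183594), (74.91642761230469, 84.02900695800781), 71.6067886352539)
```

```bash
cat >> h.py <<'E'
from scipy.spatial.transform import Rotation as Ro
def R(): return Ro.from_euler('xyz',env.state()["tcp_rot"]).as_matrix()
def grasp(): 
    s=env.state(); return np.array(s["eef_pos"])+171*R()[:,0]
def to(x,y,z):
    return (R().T@(np.array([x,y,z])-grasp())).round(1)
def st():
    s=env.state(); print('t',round(s["t"],2),'grasp',grasp().round(1),'open',round(s["opening"],3),'F',np.round(s["ft_force"],1))
E
python3 - <<'E'
from h import *
st(); print(R().round(4)); print(to(553.3,57.5,130),to(553.3,57.5,40))
d=cam("side"); hsv,red=objmask(d); h,s,v=cv2.split(hsv)
m=(((h>100)&(h<125)&(s>120))*255).astype(np.uint8); m[:280]=0; m[:,:235]=0; m[:,350:]=0
ys,xs=np.nonzero(m); P=plane(d,np.c_[xs,ys],15)[:,:2].astype(np.float32); print('blue side',cv2.minAreaRect(P))
d=cam("scene");hsv=cv2.cvtColor(d["image"],cv2.COLOR_RGB2HSV);h,s,v=cv2.split(hsv)
m=((h>100)&(h<125)&(s>120)); m[:,:150]=0;m[145:]=0;m[:,215:]=0;m[:100]=0
ys,xs=np.nonzero(m);print(len(xs)); P=plane(d,np.c_[xs,ys],15)[:,:2].astype(np.float32); print('blue scene',cv2.minAreaRect(P),P.min(0),P.max(0))
E
```

```text
t 0.75 grasp [625.    0.  233.8] open 1.001 F [-0.3 -0.8  0.9]
[[ 1.e-04  1.e+00 -0.e+00]
 [-0.e+00 -0.e+00 -1.e+00]
 [-1.e+00  1.e-04  0.e+00]]
[103.8 -71.7 -57.5] [193.8 -71.7 -57.5]
blue side ((565.0291748046875, -270.51300048828125), (97.7396469116211, 181.77113342285156), 9.237732887268066)
152
blue scene ((577.3290405273438, -318.2624206542969), (100.82676696777344, 98.02960968017578), 8.495340347290039) [ 524.0554  -372.96964] [ 632.29004 -269.89062]
```

Call:
jog_arm(
  deltas=[20,-36,-29,0,0,0,1,30,-36,-28.5,0,0,0,1,30,0,0,0,0,0,1,0,0,0,0,0,0,1],
)

```text
t: 1.35
eef_pos: [551.0, 58.9, 323.5]
tcp_rot: [1.504, 1.569, -0.067]
ft_force: [0.6, 0.4, 0.5]
opening: 1.003
```

Run:
```python
from h import *
st(); print(to(553.3,57.5,40))
d=cam("wrist"); cv2.imwrite("pics/w1.png",d["image"][:,:,::-1])
```

```text
t 1.35 grasp [551.4  58.9 152.5] open 1.003 F [0.6 0.4 0.5]
[112.5   1.7   1.4]
```

View pics/w1.png

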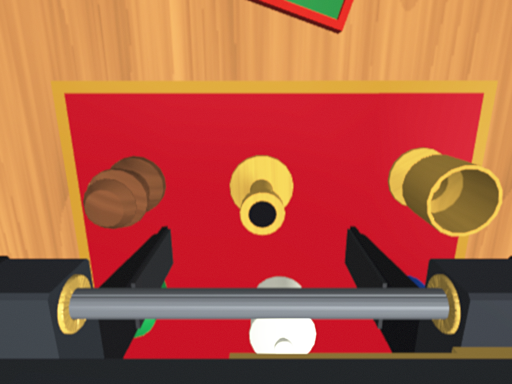

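The candlestick's socket hole at (262,213) lies between the finger tips (165,232) and (352,232), so I'll descend.

Call:
jog_arm(
  deltas=[30,1.7,1.4,0,0,0,1,30,0,0,0,0,0,1,25,0,0,0,0,0,1,15,0,0,0,0,0,1,5,0,0,0,0,0,1,0,0,0,0,0,0,1],
)

```text
t: 2.15
eef_pos: [558.1, 55.9, 224.0]
tcp_rot: [1.554, 1.554, -0.02]
ft_force: [-0.4, -0.1, -0.2]
opening: 1.003
```

Run:
```python
from h import *
d=cam("wrist"); cv2.imwrite("pics/w2.png",d["image"][:,:,::-1]); print(plane(cam("wrist"),[[0,0]],78))
st(); print(to(553.3,57.5,40))
```

```text
[[474.54887844 164.98800709  78.        ]]
t 2.25 grasp [561.   55.9  53.3] open 1.002 F [-0.4  0.8 -0.3]
[13.2 -7.9 -1.6]
```

View pics/w2.png

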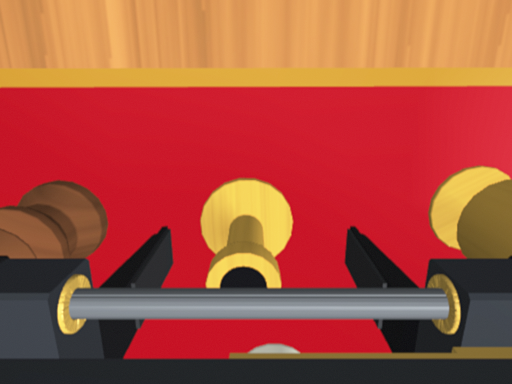

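```bash
cat >> h.py <<'E'
def goal(x,y,z,yaw=0):
    c,s_=np.cos(yaw),np.sin(yaw)
    Rt=np.array([[c,-s_,0],[s_,c,0],[0,0,1]])@np.array([[0,1,0],[0,0,-1],[-1,0,0]])
    r=R(); p=np.array(env.state()["eef_pos"])
    sh=r.T@(np.array([x,y,z])-171*Rt[:,0]-p); rv=Ro.from_matrix(r.T@Rt).as_rotvec()
    print('shift',sh.round(1),'turn',rv.round(3))
E
python3 - <<'E'
from h import *
st();goal(553.3,57.5,40)
E
```

```text
t 2.25 grasp [561.   55.9  53.3] open 1.002 F [-0.4  0.8 -0.3]
shift [13.2 -5.  -1.5] turn [-0.003  0.    -0.017]
```

Call:
jog_arm(
  deltas=[7,-5,-1.5,-0.003,0,-0.017,1,6,0,0,0,0,0,1,0,0,0,0,0,0,1],
)

```text
t: 2.62
eef_pos: [552.8, 57.7, 211.4]
tcp_rot: [0.758, 1.57, -0.812]
ft_force: [0.3, 0.8, -0.2]
opening: 1.0
```

Run:
```python
from h import *
st();goal(553.3,57.5,40)
```

```text
t 2.62 grasp [552.8  57.6  40.4] open 1.0 F [ 0.3  0.8 -0.2]
shift [0.4 0.5 0.2] turn [ 0.001  0.    -0.   ]
```

Aligned, so close and lift.

Call:
jog_arm(
  deltas=[0,0,0,0,0,0,0.5,0,0,0,0,0,0,0.2,0,0,0,0,0,0,0,0,0,0,0,0,0,0,0,0,0,0,0,0,0,0,0,0,0,0,0,0],
)

```text
t: 3.38
eef_pos: [553.0, 57.7, 211.6]
tcp_rot: [1.186, 1.57, -0.384]
ft_force: [0.3, 0.4, 0.6]
opening: 0.426
```

```bash
python3 -c "
from h import *
st()"
```

```text
t 3.38 grasp [553.1  57.6  40.6] open 0.426 F [0.3 0.4 0.6]
```

Call:
jog_arm(
  deltas=[0,0,0,0,0,0,0,0,0,0,0,0,0,0,0,0,0,0,0,0,0,0,0,0,0,0,0,0,0,0,0,0,0,0,0],
)

```text
t: 4.0
eef_pos: [553.1, 57.6, 211.6]
tcp_rot: [1.34, 1.569, -0.23]
ft_force: [0.8, 0.4, 0.0]
opening: 0.321
```

Call:
jog_arm(
  deltas=[0,0,0,0,0,0,0,0,0,0,0,0,0,0,0,0,0,0,0,0,0,0,0,0,0,0,0,0],
)

```text
t: 4.5
eef_pos: [553.1, 57.6, 211.6]
tcp_rot: [1.336, 1.569, -0.235]
ft_force: [0.2, -0.6, -0.3]
opening: 0.325
```

Run:
```python
from h import *
d=cam("side"); i=d["image"][120:280,150:360,::-1]
e=cam("scene")["image"][150:280,140:340,::-1]
cv2.imwrite("pics/s3.png",np.hstack([cv2.resize(i,(400,305)),cv2.resize(e,(400,305))]))
cv2.imwrite("pics/w3.png",cam("wrist")["image"][:,:,::-1])
```

```text
(no output)
```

View pics/s3.png

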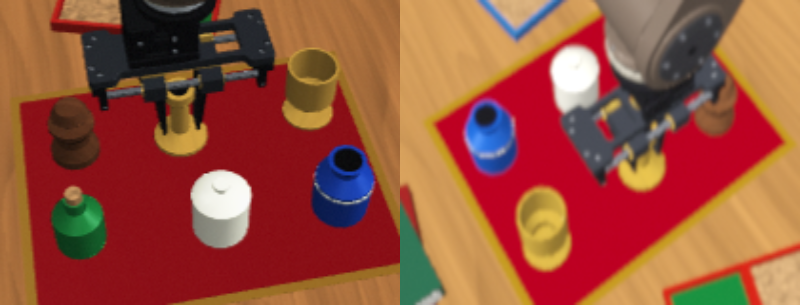

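View pics/w3.png

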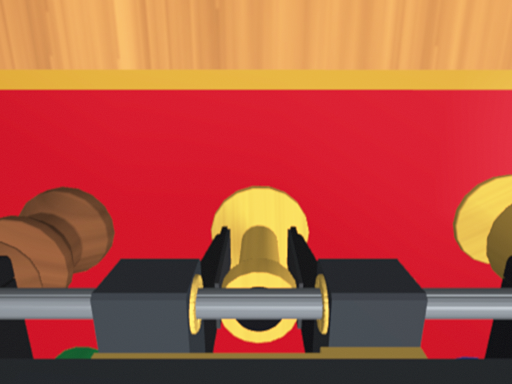

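The fingers close to 31 mm, so they meet the 32 mm socket above the pads instead of the 20 mm stem. I'll open a little, go up and grip the socket squarely with the pads.

Call:
jog_arm(
  deltas=[0,0,0,0,0,0,0.55,0,0,0,0,0,0,0.55,0,0,0,0,0,0,0.55,-14,0,0,0,0,0,0.55,-14,0,0,0,0,0,0.55,0,0,0,0,0,0,0.55],
)

```text
t: 5.4
eef_pos: [553.1, 57.7, 242.2]
tcp_rot: [1.387, 1.569, -0.183]
ft_force: [-0.4, 0.4, -0.6]
opening: 0.551
```

```bash
python3 -c "
from h import *
st();goal(553.3,57.5,67)"
```

```text
t 5.4 grasp [553.4  57.6  71.2] open 0.551 F [-0.4  0.4 -0.6]
shift [4.2 0.2 0.2] turn [ 0.001  0.    -0.002]
```

Call:
jog_arm(
  deltas=[4,0,0,0,0,0,0.5,0,0,0,0,0,0,0,0,0,0,0,0,0,0,0,0,0,0,0,0,0,0,0,0,0,0,0,0,0,0,0,0,0,0,0,0,0,0,0,0,0,0],
)

```text
t: 6.28
eef_pos: [553.1, 57.7, 237.6]
tcp_rot: [1.39, 1.569, -0.18]
ft_force: [0.5, -0.3, 2.0]
opening: 0.324
```

Call:
jog_arm(
  deltas=[-6,0,0,0,0,0,0,-14,0,0,0,0,0,0,-20,0,0,0,0,0,0,-20,0,0,0,0,0,0,-20,0,0,0,0,0,0,0,0,0,0,0,0,0],
)

```text
t: 7.02
eef_pos: [552.2, 57.7, 322.4]
tcp_rot: [-0.596, 1.57, -2.166]
ft_force: [-0.3, -0.3, -4.5]
opening: 0.324
```

Run:
```python
from h import *
st()
cv2.imwrite("pics/s4.png",cam("side")["image"][:,:,::-1])
```

```text
t 7.03 grasp [552.2  57.7 151.4] open 0.324 F [-0.3 -0.3 -4.5]
```

View pics/s4.png

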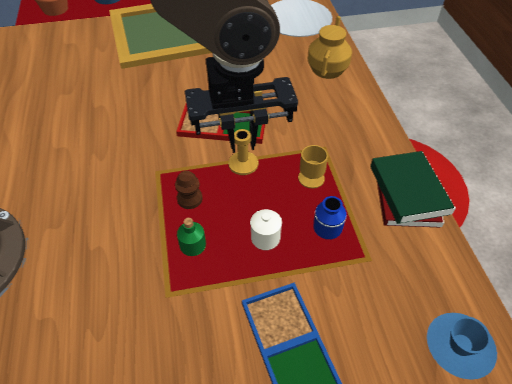

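Call:
jog_arm(
  deltas=[-30,0,0,0,0,0,0,-10,3,40,0,0,0,0,0,3,45,0,0,0,0,0,3,45,0,0,0,0,0,3,45,0,0,0,0,0,3,45,0,0,0,0,0,3,45,0,0,0,0,0,0,0,0,0,0,0],
)

```text
t: 8.07
eef_pos: [569.8, -214.8, 354.9]
tcp_rot: [-1.767, 1.558, 2.948]
ft_force: [-0.6, 0.5, -2.5]
opening: 0.327
```

Run:
```python
from h import *
st(); goal(568,-260,190)
cv2.imwrite("pics/w5.png",cam("wrist")["image"][:,:,::-1])
```

```text
t 8.07 grasp [ 567.6 -214.4  183.9] open 0.327 F [-0.6  0.5 -2.5]
shift [-6.2 -2.  45.1] turn [ 0.003 -0.003  0.013]
```

View pics/w5.png

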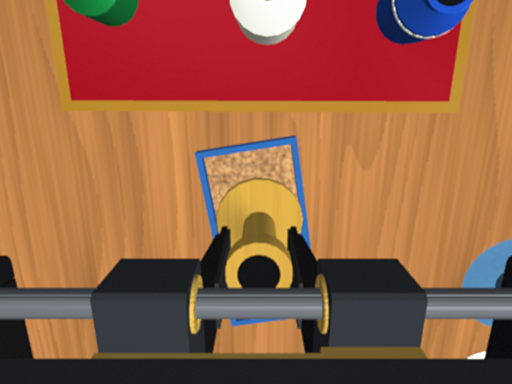

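The wrist view shows the tray's cork-end corners at (197,152) and (296,137). I'll combine these with the scene and side views.

Run:
```python
from h import *
d=cam("wrist"); print(plane(d,[[197,152],[296,137]],15).round(1)); 
for n in ("scene","side"):
    d=cam(n); hsv=cv2.cvtColor(d["image"],cv2.COLOR_RGB2HSV);h,s,v=cv2.split(hsv)
    m=((h>100)&(h<125)&(s>120))
    P=plane(d,np.c_[np.tile(np.arange(512),384),np.repeat(np.arange(384),512)],15)[:,:2].reshape(384,512,2)
    m&=(abs(P[...,0]-568)<85)&(abs(P[...,1]+274)<125)
    print(n,m.sum(),cv2.minAreaRect(P[m].astype(np.float32)))
    g=((h>45)&(h<80)&(s>100))&(abs(P[...,0]-568)<75)&(abs(P[...,1]+274)<125)
    k,lab,stt,_=cv2.connectedComponentsWithStats(g.astype(np.uint8)); g=lab==1+np.argmax(stt[1:,4])
    ys,xs=np.nonzero(g); print(' felt',cv2.minAreaRect(plane(d,np.c_[xs,ys],5)[:,:2].astype(np.float32)))
    cv2.imwrite(f"pics/{n}6.png",d["image"][:,:,::-1])
```

```text
[[ 505.2 -186.2   15. ]
 [ 598.9 -171.5   15. ]]
scene 392 ((569.40966796875, -269.32232666015625), (102.61090087890625, 196.9907989501953), 8.375596046447754)
 felt ((575.28173828125, -327.3436279296875), (76.71253967285156, 72.35137176513672), 8.765181541442871)
side 1351 ((565.0291748046875, -270.51300048828125), (97.7396469116211, 181.77113342285156), 9.237732887268066)
 felt ((574.7862548828125, -318.7178955078125), (83.90335083007812, 72.364501953125), 9.079237937927246)
```

View pics/scene6.png

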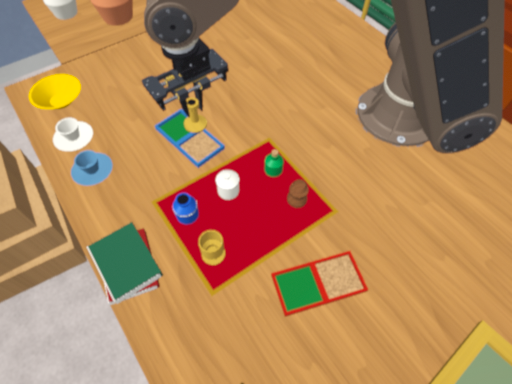

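Call:
jog_arm(
  deltas=[0,2,37,0.003,-0.003,0.013,0,0,3,37,0,0,0,0,0,1,34,0,0,0,0,0,0,0,0,0,0,0],
)

```text
t: 8.78
eef_pos: [578.0, -316.7, 355.5]
tcp_rot: [2.89, 1.57, 1.33]
ft_force: [-0.1, 1.0, -3.5]
opening: 0.328
```

Run:
```python
from h import *
st(); goal(575,-323.5,90)
```

```text
t 8.78 grasp [ 578.  -316.6  184.5] open 0.328 F [-0.1  1.  -3.5]
shift [94.5 -3.1  6.8] turn [ 0.011 -0.001 -0.   ]
```

Call:
jog_arm(
  deltas=[24,-3,7,0.011,0,0,0,24,0,0,0,0,0,0,22,0,0,0,0,0,0,12,0,0,0,0,0,0,0,0,0,0,0,0,0],
)

```text
t: 9.4
eef_pos: [576.4, -317.1, 272.0]
tcp_rot: [3.0, 1.569, 1.435]
ft_force: [-0.7, -0.0, -3.0]
opening: 0.323
```

Run:
```python
from h import *
st(); goal(575,-323.5,72)
cv2.imwrite("pics/w7.png",cam("wrist")["image"][:,:,::-1])
e=cam("scene")["image"][80:180,120:250,::-1]
cv2.imwrite("pics/s7.png",cv2.resize(e,None,fx=5,fy=5))
```

```text
t 9.4 grasp [ 576.5 -316.8  101. ] open 0.323 F [-0.7 -0.  -3. ]
shift [29.  -1.5  6.4] turn [ 0.006 -0.002 -0.   ]
```

View pics/w7.png

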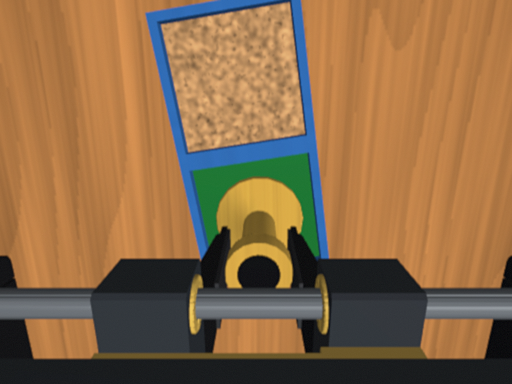

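View pics/s7.png

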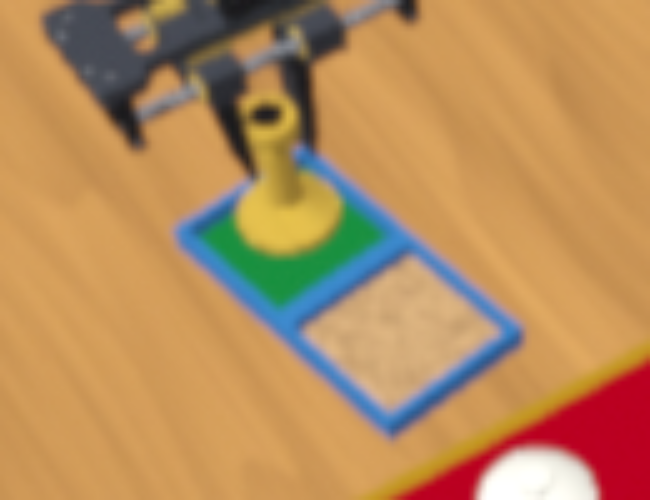

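Run:
```python
from h import *
d=cam("wrist"); print(plane(d,[[188,153],[306,134],[191,170],[312,153],[148,13],[300,0]],15).round(1))
print(plane(d,[[188,153],[306,134],[191,170],[312,153]],15).mean(0))
st()
```

```text
[[ 525.7 -278.4   15. ]
 [ 608.6 -264.6   15. ]
 [ 527.2 -290.6   15. ]
 [ 613.5 -277.9   15. ]
 [ 505.1 -189.2   15. ]
 [ 601.1 -181.3   15. ]]
[ 568.72636597 -277.85919798   15.        ]
t 9.55 grasp [ 576.9 -317.8  102.4] open 0.323 F [ 0.3  0.1 -3.5]
```

Call:
jog_arm(
  deltas=[14,-1,7,0.006,-0.002,0,0,8,0,0,0,0,0,0,0,0,0,0,0,0,0],
)

```text
t: 9.93
eef_pos: [575.5, -325.6, 251.0]
tcp_rot: [0.893, 1.566, -0.68]
ft_force: [0.2, 0.1, -3.4]
opening: 0.321
```

Run:
```python
from h import *
st(); goal(576,-325,72)
```

```text
t 9.93 grasp [ 576.1 -326.1   80. ] open 0.321 F [ 0.2  0.1 -3.4]
shift [ 8.   0.5 -0.6] turn [-0.002  0.003 -0.004]
```

Call:
jog_arm(
  deltas=[4,0.5,-0.6,-0.002,0.003,-0.004,0,2,0,0,0,0,0,0,0,0,0,0,0,0,0],
)

```text
t: 10.3
eef_pos: [576.1, -325.0, 244.7]
tcp_rot: [-1.919, 1.57, 2.794]
ft_force: [0.2, -1.1, -3.4]
opening: 0.326
```

Call:
jog_arm(
  deltas=[1,0,0,0,0,0,0,0,0,0,0,0,0,0],
)

```text
t: 10.55
eef_pos: [576.1, -325.0, 243.8]
tcp_rot: [-1.16, 1.571, -2.73]
ft_force: [-0.2, -0.3, -3.7]
opening: 0.328
```

Call:
jog_arm(
  deltas=[1,0,0,0,0,0,0,0,0,0,0,0,0,0],
)

```text
t: 10.8
eef_pos: [576.2, -325.0, 243.0]
tcp_rot: [0.565, 1.571, -1.006]
ft_force: [-0.9, -1.0, -2.3]
opening: 0.325
```

Call:
jog_arm(
  deltas=[0.8,0,0,0,0,0,0,0,0,0,0,0,0,0],
)

```text
t: 11.05
eef_pos: [576.2, -325.2, 242.8]
tcp_rot: [0.711, 1.569, -0.859]
ft_force: [-0.3, 0.3, -2.3]
opening: 0.323
```

Call:
jog_arm(
  deltas=[1,0,0,0,0,0,0,0,0,0,0,0,0,0],
)

```text
t: 11.3
eef_pos: [576.3, -325.2, 242.7]
tcp_rot: [0.799, 1.568, -0.772]
ft_force: [-0.9, 0.6, -1.9]
opening: 0.326
```

The z reading has stalled at the expected height and the load is dropping, so the candlestick is on the felt. I'll release it.

Call:
jog_arm(
  deltas=[0,0,0,0,0,0,0.4,0,0,0,0,0,0,0.5,0,0,0,0,0,0,0.6,0,0,0,0,0,0,0.6,0,0,0,0,0,0,0.6],
)

```text
t: 11.92
eef_pos: [576.6, -325.2, 242.7]
tcp_rot: [0.915, 1.567, -0.656]
ft_force: [-0.0, -0.1, 0.0]
opening: 0.6
```

Call:
jog_arm(
  deltas=[-10,0,0,0,0,0,0.6,-30,0,0,0,0,0,0.7,-40,0,0,0,0,0,1,-40,0,-30,0,0,0,1,0,0,-45,0,0,0,1,0,0,-45,0,0,0,1,0,0,-45,0,0,0,1,0,0,-40,0,0,0,1,0,0,-15,0,0,0,1,0,0,0,0,0,0,1],
)

```text
t: 13.18
eef_pos: [575.5, -99.6, 372.9]
tcp_rot: [1.137, 1.56, -0.435]
ft_force: [0.7, -0.6, 0.9]
opening: 1.002
```

Run:
```python
from h import *
st(); goal(571.5,-64,150)
cv2.imwrite("pics/w8.png",cam("wrist")["image"][:,:,::-1])
cv2.imwrite("pics/s8.png",cam("scene")["image"][:,:,::-1])
```

```text
t 13.18 grasp [ 577.2 -100.3  201.9] open 1.002 F [ 0.7 -0.6  0.9]
shift [ 51.7  -4.6 -35.8] turn [-0.001  0.004 -0.01 ]
```

View pics/s8.png

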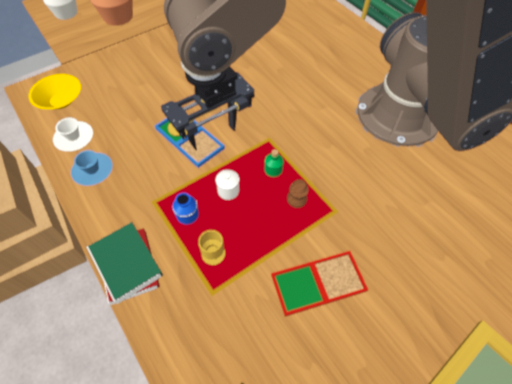

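View pics/w8.png

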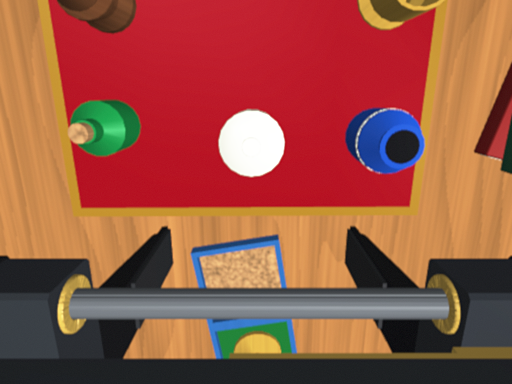

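Run:
```python
from h import *
d=cam("wrist"); print(plane(d,[[251,143]],60).round(1)); st(); goal(571.5,-64,150)
```

```text
[[571.  -63.2  60. ]]
t 13.32 grasp [ 577.1 -101.8  201.5] open 1.004 F [-0.7 -0.3 -0.6]
shift [ 51.2  -4.7 -37.2] turn [-0.003  0.004 -0.009]
```

Call:
jog_arm(
  deltas=[20,-4.6,-30,0,0.004,-0.01,1,25,0,0,0,0,0,1,0,0,0,0,0,0,1],
)

```text
t: 13.7
eef_pos: [571.5, -74.2, 326.3]
tcp_rot: [-0.411, 1.57, -1.99]
ft_force: [0.1, -0.8, 0.6]
opening: 1.001
```

Run:
```python
from h import *
st(); goal(571.5,-64,52)
```

```text
t 13.7 grasp [571.4 -74.3 155.3] open 1.001 F [ 0.1 -0.8  0.6]
shift [103.3  -0.  -10.3] turn [-0.008  0.001  0.   ]
```

Correct laterally first, then descend and take a fix at the bottom.

Call:
jog_arm(
  deltas=[10,0,-10,-0.008,0,0,1,25,0,0,0,0,0,1,0,0,0,0,0,0,1],
)

```text
t: 14.08
eef_pos: [572.2, -64.8, 291.8]
tcp_rot: [1.029, 1.568, -0.543]
ft_force: [0.4, 1.0, -0.1]
opening: 1.0
```

Run:
```python
from h import *
st(); goal(571.5,-63.7,52)
```

```text
t 14.07 grasp [572.5 -65.1 120.8] open 1.0 F [ 0.4  1.  -0.1]
shift [68.8 -0.8 -1.2] turn [-0.001  0.001 -0.002]
```

Call:
jog_arm(
  deltas=[25,-0.8,-1.2,-0.001,0.001,-0.002,1,25,0,0,0,0,0,1,15,0,0,0,0,0,1,0,0,0,0,0,0,1],
)

```text
t: 14.58
eef_pos: [573.0, -63.9, 229.3]
tcp_rot: [1.317, 1.565, -0.254]
ft_force: [0.3, 0.3, 0.1]
opening: 1.0
```

Run:
```python
from h import *
st(); goal(571.5,-63.7,52)
cv2.imwrite("pics/w9.png",cam("wrist")["image"][:,:,::-1])
```

```text
t 14.57 grasp [574.  -64.2  58.3] open 1.0 F [0.3 0.3 0.1]
shift [ 6.3 -1.5 -0.2] turn [-0.     0.002 -0.006]
```

View pics/w9.png

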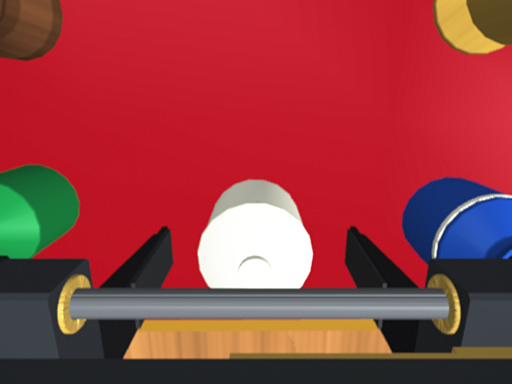

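The jar's knob at (255,263) is midway between the fingers (170 and 348). Final correction, then close.

Call:
jog_arm(
  deltas=[6,-1.5,-0.2,0,0.002,-0.006,1,0,0,0,0,0,0,0.8,0,0,0,0,0,0,0.65,0,0,0,0,0,0,0.4,0,0,0,0,0,0,0.2,0,0,0,0,0,0,0,0,0,0,0,0,0,0,0,0,0,0,0,0,0],
)

```text
t: 15.62
eef_pos: [572.0, -63.8, 225.9]
tcp_rot: [1.475, 1.567, -0.096]
ft_force: [-1.2, -0.3, -0.0]
opening: 0.588
```

Run:
```python
from h import *
st()
```

```text
t 15.62 grasp [572.6 -63.9  54.9] open 0.588 F [-1.2 -0.3 -0. ]
```

Call:
jog_arm(
  deltas=[0,0,0,0,0,0,0,0,0,0,0,0,0,0,-6,0,0,0,0,0,0,-14,0,0,0,0,0,0,-25,0,0,0,0,0,0,-25,0,0,0,0,0,0,0,0,0,0,0,0,0],
)

```text
t: 16.5
eef_pos: [571.5, -63.7, 300.2]
tcp_rot: [1.474, 1.567, -0.097]
ft_force: [-0.4, 0.0, -1.9]
opening: 0.589
```

Run:
```python
from h import *
st(); goal(561,-228,120)
cv2.imwrite("pics/w10.png",cam("wrist")["image"][:,:,::-1])
```

```text
t 16.5 grasp [572.2 -63.8 129.2] open 0.589 F [-0.4  0.  -1.9]
shift [  9.2 -10.5 164.3] turn [-0.     0.    -0.004]
```

View pics/w10.png

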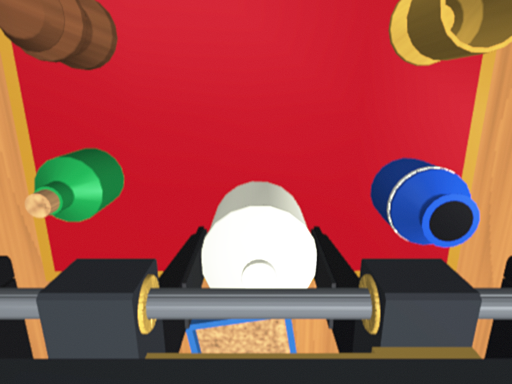

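Call:
jog_arm(
  deltas=[0,-3,40,0,0,-0.004,0,0,-3,45,0,0,0,0,0,-3,40,0,0,0,0,0,-1,25,0,0,0,0,0,0,0,0,0,0,0],
)

```text
t: 17.18
eef_pos: [560.1, -217.3, 294.0]
tcp_rot: [-1.916, 1.562, 2.797]
ft_force: [-0.1, 0.1, -2.3]
opening: 0.587
```

Run:
```python
from h import *
st(); goal(561,-228,75)
cv2.imwrite("pics/w11.png",cam("wrist")["image"][:,:,::-1])
```

```text
t 17.18 grasp [ 558.8 -216.8  123. ] open 0.587 F [-0.1  0.1 -2.3]
shift [48.   1.2 10.8] turn [ 0.001 -0.003  0.008]
```

View pics/w11.png

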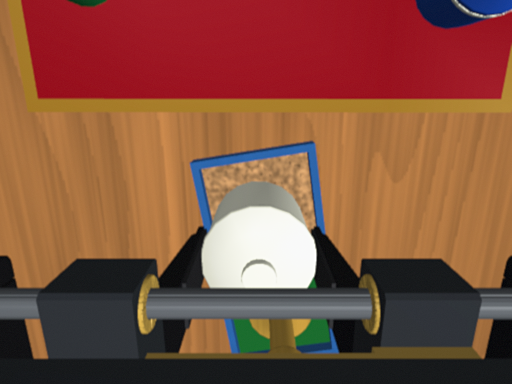

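Run:
```python
from h import *
d=cam("wrist"); P=plane(d,[[193,160],[314,143]],15); print(P.round(1),(P.mean(0)[:2]+49*np.array([.155,-.988])).round(1)); st()
```

```text
[[ 505.7 -185.3   15. ]
 [ 598.8 -171.9   15. ]] [ 559.9 -227. ]
t 17.27 grasp [ 558.9 -215.   123.2] open 0.582 F [-0.6  1.  -1.5]
```

Call:
jog_arm(
  deltas=[10,1,11,0.001,-0.003,0.008,0,15,0,0,0,0,0,0,12,0,0,0,0,0,0,0,0,0,0,0,0,0],
)

```text
t: 17.77
eef_pos: [561.4, -224.8, 253.3]
tcp_rot: [-2.21, 1.569, 2.507]
ft_force: [-0.9, 0.5, -2.9]
opening: 0.59
```

Run:
```python
from h import *
st(); goal(560.5,-227.7,60)
```

```text
t 17.77 grasp [ 561.1 -224.6   82.3] open 0.59 F [-0.9  0.5 -2.9]
shift [22.3 -0.9  2.9] turn [ 0.004 -0.001  0.002]
```

Call:
jog_arm(
  deltas=[10,-0.9,2.9,0.004,-0.001,0.002,0,5,0,0,0,0,0,0,0,0,0,0,0,0,0],
)

```text
t: 18.15
eef_pos: [560.6, -227.7, 237.4]
tcp_rot: [1.67, 1.57, 0.099]
ft_force: [-0.0, 0.0, -2.0]
opening: 0.591
```

Call:
jog_arm(
  deltas=[3,0,0,0,0,0,0,0,0,0,0,0,0,0],
)

```text
t: 18.4
eef_pos: [560.7, -227.7, 234.6]
tcp_rot: [1.368, 1.569, -0.202]
ft_force: [-0.9, 0.9, -2.4]
opening: 0.591
```

Run:
```python
from h import *
st(); goal(560.5,-227.7,60)
```

```text
t 18.4 grasp [ 560.9 -227.8   63.6] open 0.591 F [-0.9  0.9 -2.4]
shift [ 3.6 -0.2 -0.1] turn [ 0.     0.    -0.001]
```

Call:
jog_arm(
  deltas=[2,0,0,0,0,0,0,0,0,0,0,0,0,0],
)

```text
t: 18.65
eef_pos: [560.8, -227.7, 232.8]
tcp_rot: [1.272, 1.569, -0.298]
ft_force: [0.1, 0.1, -1.4]
opening: 0.587
```

Call:
jog_arm(
  deltas=[1,0,0,0,0,0,0,0,0,0,0,0,0,0],
)

```text
t: 18.9
eef_pos: [560.8, -227.7, 231.8]
tcp_rot: [1.277, 1.569, -0.293]
ft_force: [-0.2, 0.6, -2.7]
opening: 0.589
```

Call:
jog_arm(
  deltas=[1,0,0,0,0,0,0,0,0,0,0,0,0,0],
)

```text
t: 19.15
eef_pos: [560.8, -227.7, 231.0]
tcp_rot: [1.264, 1.569, -0.307]
ft_force: [-0.2, 0.8, -1.5]
opening: 0.588
```

Call:
jog_arm(
  deltas=[0.8,0,0,0,0,0,0,0,0,0,0,0,0,0],
)

```text
t: 19.4
eef_pos: [560.7, -227.6, 231.0]
tcp_rot: [1.244, 1.568, -0.326]
ft_force: [-0.2, -0.6, -2.3]
opening: 0.586
```

Call:
jog_arm(
  deltas=[0.8,0,0,0,0,0,0,0,0,0,0,0,0,0],
)

```text
t: 19.65
eef_pos: [560.7, -227.5, 231.0]
tcp_rot: [1.235, 1.568, -0.335]
ft_force: [0.3, -0.0, -0.9]
opening: 0.589
```

z has stalled at 231.0 (expected 230.9), so release, lift and look.

Call:
jog_arm(
  deltas=[0,0,0,0,0,0,0.65,0,0,0,0,0,0,0.72,0,0,0,0,0,0,0.76,0,0,0,0,0,0,0.76,0,0,0,0,0,0,0.76],
)

```text
t: 20.27
eef_pos: [560.9, -227.8, 230.7]
tcp_rot: [1.182, 1.567, -0.388]
ft_force: [0.8, 0.6, -0.1]
opening: 0.763
```

Call:
jog_arm(
  deltas=[-10,0,0,0,0,0,0.76,-30,0,0,0,0,0,0.76,-40,0,0,0,0,0,1,-30,15,-40,0,0,0,1,0,25,-50,0,0,0,1,0,25,-50,0,0,0,1,0,25,-50,0,0,0,1,0,25,-50,0,0,0,1,0,20,-30,0,0,0,1,0,0,0,0,0,0,1],
)

```text
t: 21.52
eef_pos: [698.9, 50.4, 352.3]
tcp_rot: [1.371, 1.56, -0.202]
ft_force: [-1.4, -0.3, -0.1]
opening: 0.997
```

Run:
```python
from h import *
st(); goal(698,65,150)
cv2.imwrite("pics/w12.png",cam("wrist")["image"][:,:,::-1])
cv2.imwrite("pics/s12.png",np.hstack([cv2.resize(cam("scene")["image"][60:300,120:380,::-1],(400,370)),cv2.resize(cam("side")["image"][100:384,150:450,::-1],(390,370))]))
```

```text
t 21.52 grasp [700.6  50.  181.3] open 0.997 F [-1.4 -0.3 -0.1]
shift [ 31.3  -1.2 -14.7] turn [-0.002  0.002 -0.01 ]
```

View pics/s12.png

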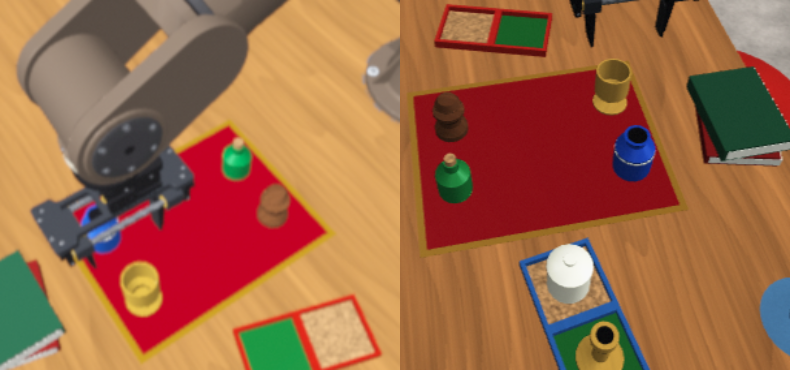

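View pics/w12.png

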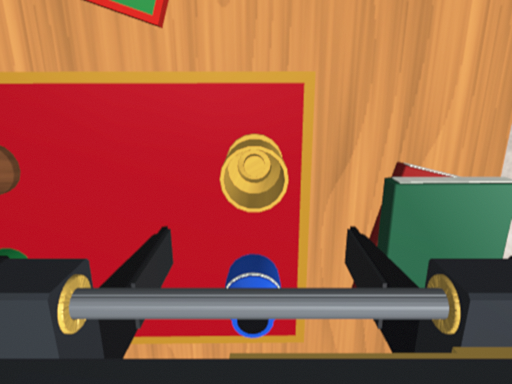

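Candlestick and jar stand upright, each in the middle of its half. Next is the goblet, with its rim at (255,179) in the wrist view; I'll refine the red tray too.

Run:
```python
from h import *
d=cam("wrist"); print(plane(d,[[255,179]],74).round(1)); st(); goal(698,65,110)
for n,r in (("side",0),("scene",0)):
    d=cam(n); hsv,red=objmask(d); h,s,v=cv2.split(hsv)
    P=plane(d,np.c_[np.tile(np.arange(512),384),np.repeat(np.arange(384),512)],15)[:,:2].reshape(384,512,2)
    m=red&(abs(P[...,0]-541)<125)&(abs(P[...,1]-266)<90)
    k,lab,stt,_=cv2.connectedComponentsWithStats(m.astype(np.uint8)); m=lab==1+np.argmax(stt[1:,4])
    print(n,cv2.minAreaRect(P[m].astype(np.float32)))
    print(cv2.approxPolyDP(cv2.convexHull(np.argwhere(m)[:,::-1].astype(np.int32)),6,True)[:,0].tolist())
    cv2.imwrite(f"pics/t_{n}.png",cv2.resize(d["image"][90:160,160:290,::-1] if n=="side" else d["image"][240:320,260:380,::-1],None,fx=5,fy=5,interpolation=2))
```

```text
[[696.8  62.2  74. ]]
t 21.73 grasp [699.6  46.7 181.3] open 1.001 F [ 0.5 -0.3  0.3]
shift [ 71.3  -0.7 -18.1] turn [-0.006  0.002 -0.01 ]
side ((537.0753173828125, 255.88711547851562), (111.63368225097656, 195.43136596679688), 71.57521057128906)
[[266, 110], [260, 142], [177, 134], [187, 103]]
scene ((541.2105712890625, 265.7752685546875), (95.76179504394531, 192.7309112548828), 71.62187194824219)
[[366, 289], [285, 314], [272, 274], [349, 252]]
```

View pics/t_side.png

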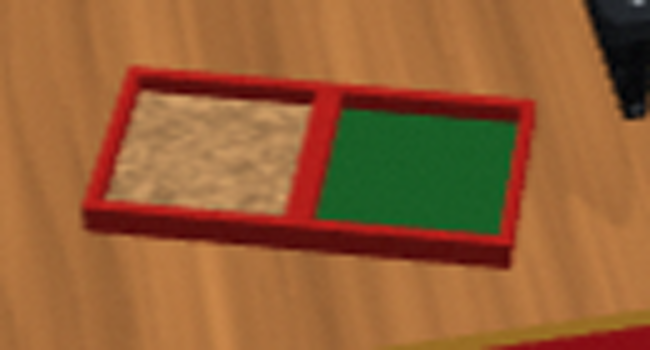

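Run:
```python
from h import *
d=cam("side"); p=np.array([[135,68],[535,102],[510,240],[85,215]])/5+[160,90]
P=plane(d,p,15)[:,:2]; print(P.round(1),P.mean(0).round(1), np.degrees(np.arctan2(*(P[1]-P[0])[::-1])),np.degrees(np.arctan2(*(P[2]-P[3])[::-1])),np.linalg.norm(P[1]-P[0]),np.linalg.norm(P[3]-P[0]))
st();goal(697.6,64,110)
```

```text
[[464.8 336.6]
 [647.1 275.2]
 [616.9 187.5]
 [432.3 240.8]] [540.3 260. ] -18.607396141904147 -16.11505641941589 192.34620014592284 101.1269699575957
t 21.88 grasp [699.8  46.6 181.3] open 1.001 F [-0.4  0.3  0.5]
shift [ 71.2  -1.3 -17.2] turn [-0.006  0.002 -0.01 ]
```

Call:
jog_arm(
  deltas=[25,-0.7,-17,-0.006,0.002,-0.01,1,25,0,0,0,0,0,1,0,0,0,0,0,0,1],
)

```text
t: 22.25
eef_pos: [697.0, 64.7, 298.4]
tcp_rot: [-1.634, 1.568, 3.077]
ft_force: [0.2, -0.8, 0.6]
opening: 1.001
```

Run:
```python
from h import *
st();goal(697.6,64,56)
```

```text
t 22.25 grasp [696.4  64.7 127.4] open 1.001 F [ 0.2 -0.8  0.6]
shift [71.4  0.9  0.7] turn [-0.001 -0.     0.003]
```

Call:
jog_arm(
  deltas=[25,0.9,0.7,-0.001,0,0.003,1,25,0,0,0,0,0,1,12,0,0,0,0,0,1,0,0,0,0,0,0,1],
)

```text
t: 22.75
eef_pos: [698.0, 65.2, 235.5]
tcp_rot: [2.411, 1.57, 0.841]
ft_force: [-1.0, -0.4, -0.0]
opening: 0.996
```

Run:
```python
from h import *
st();goal(697.6,64,55)
cv2.imwrite("pics/w13.png",cam("wrist")["image"][:,:,::-1])
```

```text
t 22.75 grasp [698.1  65.3  64.5] open 0.996 F [-1.  -0.4 -0. ]
shift [ 9.5 -0.4  1.3] turn [ 0.    -0.001 -0.   ]
```

View pics/w13.png

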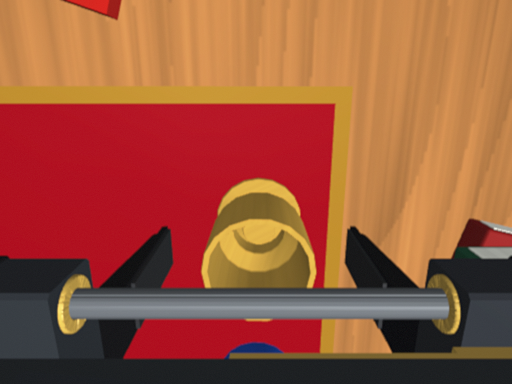

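The goblet is centred at column 259, with the fingers at 170 and 348. Go down the last 9 mm and close.

Call:
jog_arm(
  deltas=[8,-0.4,1,0,-0.001,0,1,0,0,0,0,0,0,0.8,0,0,0,0,0,0,0.65,0,0,0,0,0,0,0.4,0,0,0,0,0,0,0.2,0,0,0,0,0,0,0,0,0,0,0,0,0,0,0,0,0,0,0,0,0,0,0,0,0,0,0,0],
)

```text
t: 23.92
eef_pos: [698.1, 64.2, 230.4]
tcp_rot: [1.461, 1.566, -0.109]
ft_force: [-0.5, -0.3, 0.5]
opening: 0.552
```

Run:
```python
from h import *
st()
```

```text
t 23.93 grasp [698.9  64.1  59.4] open 0.552 F [-0.5 -0.3  0.5]
```

Call:
jog_arm(
  deltas=[0,0,0,0,0,0,0,-6,0,0,0,0,0,0,-14,0,0,0,0,0,0,-25,0,0,0,0,0,0,-25,0,0,0,0,0,0,-10,-25,-30,0,0,0,0,0,-30,-40,0,0,0,0,0,-30,-40,0,0,0,0,0,0,0,0,0,0,0],
)

```text
t: 25.05
eef_pos: [610.1, 176.5, 317.9]
tcp_rot: [1.606, 1.563, 0.034]
ft_force: [0.1, -1.0, -3.0]
opening: 0.549
```

Run:
```python
from h import *
st();goal(587,247.5,140)
cv2.imwrite("pics/w14.png",cam("wrist")["image"][:,:,::-1])
```

```text
t 25.05 grasp [611.5 176.5 146.9] open 0.549 F [ 0.1 -1.  -3. ]
shift [  6.8 -23.3 -71. ] turn [-0.001 -0.    -0.008]
```

View pics/w14.png

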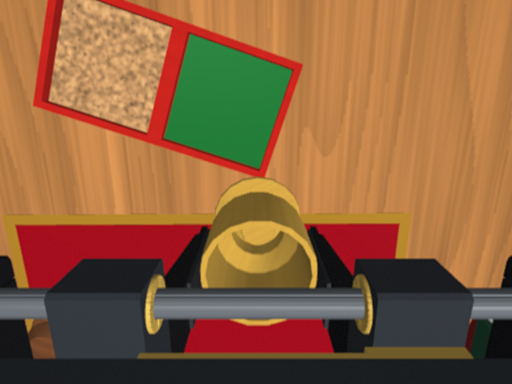

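Run:
```python
from h import *
d=cam("wrist"); P=plane(d,[[302,66],[263,177],[181,28],[155,137],[36,105]],15)[:,:2]; print(P.round(1)); 
e=P[:2].mean(0); b=P[2:4].mean(0); u=np.array([np.cos(np.radians(-18.4)),np.sin(np.radians(-18.4))]); print('end',e,'bar',b,'felt by end',e-49*u,'felt by bar',b+49*u, 'cork', b-49*u)
hsv=cv2.cvtColor(d["image"],cv2.COLOR_RGB2HSV);h,s,v=cv2.split(hsv)
g=((h>45)&(h<80)&(s>100)).astype(np.uint8); k,lab,stt,_=cv2.connectedComponentsWithStats(g); g=lab==1+np.argmax(stt[1:,4])
ys,xs=np.nonzero(g); print('felt',cv2.minAreaRect(plane(d,np.c_[xs,ys],5)[:,:2].astype(np.float32)))
st();goal(587,248,140)
```

```text
[[647.  275.8]
 [616.6 186.4]
 [554.  303. ]
 [527.1 220.8]
 [434.  246.6]]
end [631.80774512 231.07059865] bar [540.57762457 261.86725212] felt by end [585.31282055 246.53740146] felt by bar [587.07254914 246.40044931] cork [494.0827     277.33405493]
felt ((584.5158081054688, 247.66702270507812), (85.69715118408203, 85.56182098388672), 71.69483184814453)
t 25.15 grasp [613.4 174.4 146.7] open 0.548 F [-0.3 -0.4 -2.3]
shift [  6.5 -25.2 -73.5] turn [-0.003  0.    -0.009]
```

Call:
jog_arm(
  deltas=[5,-13,-38,-0.003,0,-0.009,0,15,-12,-33,0,0,0,0,15,0,0,0,0,0,0,0,0,0,0,0,0,0],
)

```text
t: 25.65
eef_pos: [589.8, 243.4, 282.9]
tcp_rot: [1.597, 1.568, 0.021]
ft_force: [1.0, -0.6, -2.7]
opening: 0.548
```

Run:
```python
from h import *
st();goal(585.5,247.3,75)
```

```text
t 25.65 grasp [590.3 243.4 111.9] open 0.548 F [ 1.  -0.6 -2.7]
shift [36.9 -4.4 -3.9] turn [-0.006 -0.    -0.003]
```

Call:
jog_arm(
  deltas=[12,-4.4,-3.9,-0.006,0,-0.003,0,15,0,0,0,0,0,0,8,0,0,0,0,0,0,0,0,0,0,0,0,0],
)

```text
t: 26.15
eef_pos: [586.5, 245.1, 245.9]
tcp_rot: [1.62, 1.57, 0.046]
ft_force: [0.2, 0.4, -2.6]
opening: 0.555
```

Run:
```python
from h import *
st();goal(585.5,247.3,64.4)
cv2.imwrite("pics/w15.png",cam("wrist")["image"][:,:,::-1])
```

```text
t 26.15 grasp [586.6 245.1  74.9] open 0.555 F [ 0.2  0.4 -2.6]
shift [10.5 -1.1 -2.2] turn [-0.002 -0.    -0.   ]
```

View pics/w15.png

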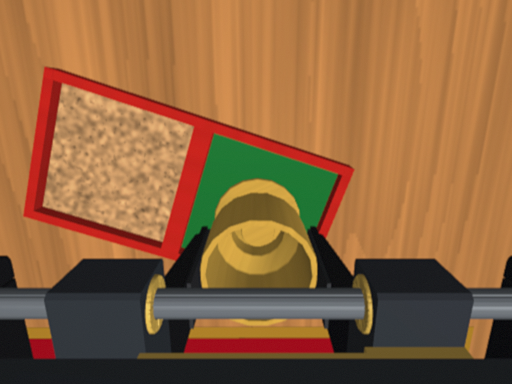

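The goblet's foot lies inside the green half, clear of the far rim (275,152). Lower it.

Call:
jog_arm(
  deltas=[5,-1.1,-2.2,-0.002,0,0,0,3,0,0,0,0,0,0,0,0,0,0,0,0,0],
)

```text
t: 26.58
eef_pos: [585.6, 247.6, 238.5]
tcp_rot: [1.838, 1.569, 0.267]
ft_force: [-0.5, 0.2, -2.8]
opening: 0.551
```

Call:
jog_arm(
  deltas=[1.2,0,0,0,0,0,0,0,0,0,0,0,0,0],
)

```text
t: 26.82
eef_pos: [585.6, 247.7, 237.5]
tcp_rot: [1.829, 1.568, 0.258]
ft_force: [-0.8, 0.4, -3.2]
opening: 0.554
```

Call:
jog_arm(
  deltas=[1,0,0,0,0,0,0,0,0,0,0,0,0,0],
)

```text
t: 27.08
eef_pos: [585.7, 247.7, 236.5]
tcp_rot: [1.834, 1.568, 0.263]
ft_force: [0.7, 0.1, -2.8]
opening: 0.553
```

Contact is expected at 235.4.

Call:
jog_arm(
  deltas=[0.8,0,0,0,0,0,0,0,0,0,0,0,0,0],
)

```text
t: 27.32
eef_pos: [585.7, 247.7, 235.7]
tcp_rot: [1.832, 1.568, 0.262]
ft_force: [0.8, -0.9, -2.7]
opening: 0.55
```

Call:
jog_arm(
  deltas=[0.8,0,0,0,0,0,0,0,0,0,0,0,0,0],
)

```text
t: 27.58
eef_pos: [585.7, 247.7, 235.5]
tcp_rot: [1.846, 1.567, 0.275]
ft_force: [0.0, -0.1, -2.9]
opening: 0.544
```

Call:
jog_arm(
  deltas=[0.8,0,0,0,0,0,0,0,0,0,0,0,0,0],
)

```text
t: 27.82
eef_pos: [585.6, 247.7, 235.5]
tcp_rot: [1.851, 1.567, 0.281]
ft_force: [-0.9, 0.3, -1.4]
opening: 0.55
```

Stalled at 235.5, so it is seated. Release, rise and go toward the vase (695,-64).

Call:
jog_arm(
  deltas=[0,0,0,0,0,0,0.62,0,0,0,0,0,0,0.7,0,0,0,0,0,0,0.73,0,0,0,0,0,0,0.73,0,0,0,0,0,0,0.73],
)

```text
t: 28.45
eef_pos: [585.9, 247.8, 235.5]
tcp_rot: [1.851, 1.566, 0.28]
ft_force: [-0.1, -0.6, 0.8]
opening: 0.729
```

Call:
jog_arm(
  deltas=[-10,0,0,0,0,0,0.73,-30,0,0,0,0,0,0.73,-40,0,0,0,0,0,1,-20,15,45,0,0,0,1,0,20,50,0,0,0,1,0,20,50,0,0,0,1,0,20,50,0,0,0,1,0,20,50,0,0,0,1,0,10,45,0,0,0,1,0,0,0,0,0,0,1],
)

```text
t: 29.7
eef_pos: [693.2, -50.5, 346.7]
tcp_rot: [1.649, 1.559, 0.081]
ft_force: [-0.9, 0.6, 0.7]
opening: 1.0
```

Run:
```python
from h import *
st();goal(695.2,-63.5,120)
cv2.imwrite("pics/w16.png",cam("wrist")["image"][:,:,::-1])
cv2.imwrite("pics/s16.png",cam("side")["image"][:,:,::-1])
```

```text
t 29.7 grasp [695.3 -50.3 175.7] open 1.0 F [-0.9  0.6  0.7]
shift [55.7  1.3 13.1] turn [ 0.003 -0.001 -0.012]
```

View pics/w16.png

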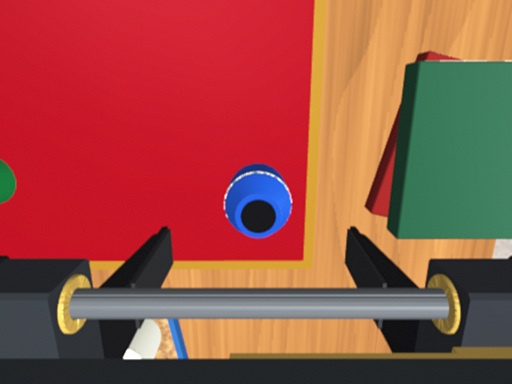

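View pics/s16.png

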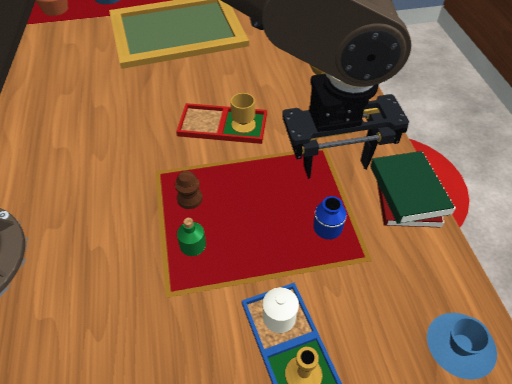

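Run:
```python
from h import *
d=cam("wrist"); print('vase',plane(d,[[259,216]],76).round(1),'book',plane(d,[[388,237],[367,208]],30).round(1), plane(d,[[388,237]],80).round(1)); 
d=cam("side");print('book side',plane(d,[[384,222],[372,163],[384,204]],0).round(1),plane(d,[[386,212],[372,160]],40).round(1))
st();goal(695.2,-63.5,120)
```

```text
vase [[695.2 -59.9  76. ]] book [[819.1 -97.8  30. ]
 [796.2 -68.6  30. ]] [[797.5 -76.   80. ]]
book side [[807.5 -73.1   0. ]
 [838.8  80.    0. ]
 [823.7 -31.1   0. ]] [[801.2 -77.   40. ]
 [821.7  54.9  40. ]]
t 29.9 grasp [694.7 -45.9 175.7] open 0.999 F [-0.4  0.6  0.8]
shift [55.6  1.7 17.4] turn [ 0.007 -0.002 -0.011]
```

Call:
jog_arm(
  deltas=[20,1.3,13,0.003,-0.001,-0.012,1,25,0,0,0,0,0,1,0,0,0,0,0,0,1],
)

```text
t: 30.28
eef_pos: [693.9, -57.5, 298.6]
tcp_rot: [-1.719, 1.567, 3.002]
ft_force: [-0.1, -0.1, -0.7]
opening: 1.001
```

Run:
```python
from h import *
st();goal(695.2,-63.5,36)
```

```text
t 30.27 grasp [693.3 -57.5 127.6] open 1.001 F [-0.1 -0.1 -0.7]
shift [91.6  1.6  6. ] turn [ 0.008 -0.     0.003]
```

Call:
jog_arm(
  deltas=[15,1.6,5,0.008,0,0.003,1,25,0,0,0,0,0,1,22,0,0,0,0,0,1,0,0,0,0,0,0,1],
)

```text
t: 30.78
eef_pos: [696.0, -63.2, 234.1]
tcp_rot: [1.563, 1.57, -0.008]
ft_force: [-0.5, -0.0, 0.6]
opening: 0.999
```

Run:
```python
from h import *
st();goal(695.2,-62.7,37)
cv2.imwrite("pics/w17.png",cam("wrist")["image"][:,:,::-1])
```

```text
t 30.77 grasp [696.2 -63.2  63.1] open 0.999 F [-0.5 -0.   0.6]
shift [26.1 -0.8 -0.5] turn [-0.001  0.    -0.001]
```

View pics/w17.png

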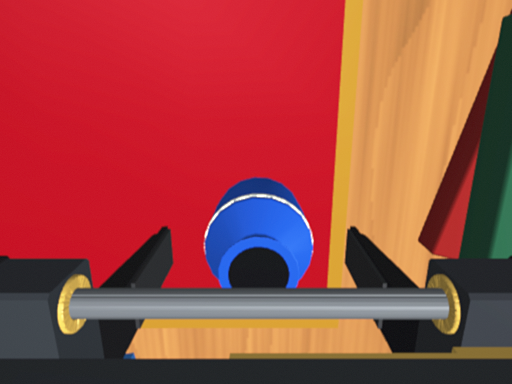

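The vase is centred (mouth at 259,268). Go down to grasp height and close.

Call:
jog_arm(
  deltas=[14,-0.8,-0.5,-0.001,0,-0.001,1,8,0,0,0,0,0,1,3,0,0,0,0,0,1,0,0,0,0,0,0,1],
)

```text
t: 31.32
eef_pos: [695.9, -62.8, 210.6]
tcp_rot: [1.382, 1.566, -0.189]
ft_force: [0.9, -0.4, -0.3]
opening: 0.996
```

Run:
```python
from h import *
st();goal(695.2,-62.7,37)
```

```text
t 31.32 grasp [696.7 -63.   39.6] open 0.996 F [ 0.9 -0.4 -0.3]
shift [ 2.6 -0.7 -0.1] turn [ 0.     0.001 -0.005]
```

Call:
jog_arm(
  deltas=[2,-0.7,0,0,0.001,-0.005,1,0,0,0,0,0,0,0.8,0,0,0,0,0,0,0.65,0,0,0,0,0,0,0.4,0,0,0,0,0,0,0.2,0,0,0,0,0,0,0,0,0,0,0,0,0,0,0,0,0,0,0,0,0,0,0,0,0,0,0,0],
)

```text
t: 32.45
eef_pos: [695.3, -62.9, 209.4]
tcp_rot: [1.447, 1.57, -0.123]
ft_force: [0.5, -0.2, 0.3]
opening: 0.606
```

Run:
```python
from h import *
st()
```

```text
t 32.45 grasp [695.4 -62.9  38.4] open 0.606 F [ 0.5 -0.2  0.3]
```

Call:
jog_arm(
  deltas=[0,0,0,0,0,0,0,-6,0,0,0,0,0,0,-14,0,0,0,0,0,0,-25,0,0,0,0,0,0,-30,0,0,0,0,0,0,-35,0,0,0,0,0,0,-10,-20,-40,0,0,0,0,0,-30,-45,0,0,0,0,0,-30,-45,0,0,0,0,0,0,0,0,0,0,0],
)

```text
t: 33.7
eef_pos: [612.2, 70.0, 340.3]
tcp_rot: [1.607, 1.565, 0.035]
ft_force: [1.1, -0.6, -1.3]
opening: 0.603
```

Run:
```python
from h import *
st();goal(493.3,278,140)
cv2.imwrite("pics/w18.png",cam("wrist")["image"][:,:,::-1])
```

```text
t 33.7 grasp [613.2  70.1 169.3] open 0.603 F [ 1.1 -0.6 -1.3]
shift [  28.7 -119.4 -207.8] turn [-0.001 -0.    -0.005]
```

View pics/w18.png

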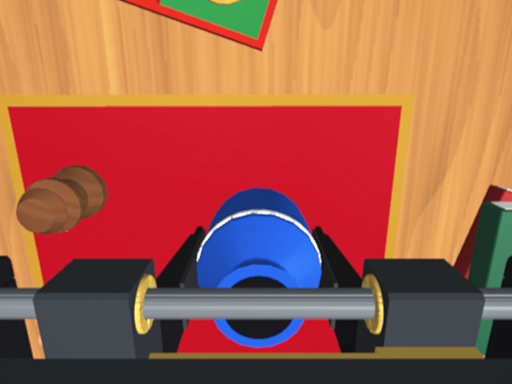

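Vase held upright. Continue to a point above the cork half.

Call:
jog_arm(
  deltas=[0,-30,-45,0,0,-0.005,0,0,-30,-45,0,0,0,0,0,-30,-45,0,0,0,0,0,-20,-40,0,0,0,0,0,0,0,0,0,0,0],
)

```text
t: 34.38
eef_pos: [505.1, 244.9, 342.5]
tcp_rot: [1.627, 1.563, 0.048]
ft_force: [-0.2, -0.9, -1.0]
opening: 0.605
```

Run:
```python
from h import *
st();goal(493.3,278,100)
cv2.imwrite("pics/w19.png",cam("wrist")["image"][:,:,::-1])
```

```text
t 34.38 grasp [506.4 244.9 171.5] open 0.605 F [-0.2 -0.9 -1. ]
shift [ 71.4 -12.7 -33. ] turn [-0.009 -0.    -0.008]
```

View pics/w19.png

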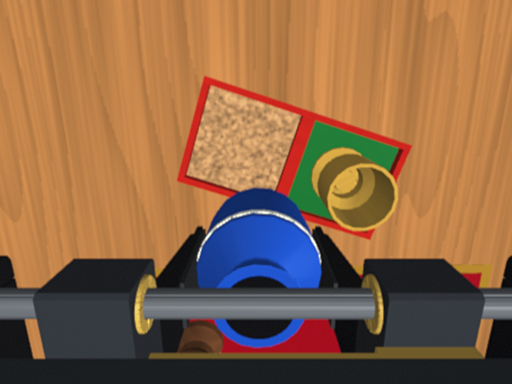

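Run:
```python
from h import *
d=cam("wrist"); P=plane(d,[[206,77],[180,180],[308,114],[283,195]],15)[:,:2]; print(P.round(1),P[:2].mean(0)+49*np.array([.949,-.316]),P[2:].mean(0)-49*np.array([.949,-.316]))
hsv=cv2.cvtColor(d["image"],cv2.COLOR_RGB2HSV)
st();goal(493.3,278,100)
```

```text
[[463.  337.7]
 [434.  247. ]
 [551.7 305.9]
 [530.3 231.2]] [495.02407636 276.84890174] [494.50710326 284.05225245]
t 34.48 grasp [507.5 243.  171.3] open 0.607 F [ 0.5  0.2 -1. ]
shift [ 71.2 -13.8 -34.8] turn [-0.011 -0.    -0.008]
```

Call:
jog_arm(
  deltas=[10,-13,-34,-0.011,0,-0.008,0,25,0,0,0,0,0,0,20,0,0,0,0,0,0,0,0,0,0,0,0,0],
)

```text
t: 34.98
eef_pos: [498.3, 272.9, 286.7]
tcp_rot: [1.771, 1.568, 0.193]
ft_force: [-0.4, -0.5, -1.3]
opening: 0.606
```

Run:
```python
from h import *
st();goal(494,277.8,60)
```

```text
t 34.98 grasp [498.7 273.  115.7] open 0.606 F [-0.4 -0.5 -1.3]
shift [55.7 -4.4 -4.8] turn [-0.007 -0.    -0.002]
```

Call:
jog_arm(
  deltas=[15,-4.4,-4.8,-0.007,0,-0.002,0,22,0,0,0,0,0,0,12,0,0,0,0,0,0,0,0,0,0,0,0,0],
)

```text
t: 35.48
eef_pos: [495.3, 276.7, 237.0]
tcp_rot: [2.061, 1.568, 0.488]
ft_force: [0.6, 0.0, -1.0]
opening: 0.606
```

Run:
```python
from h import *
st();goal(494,277.8,43.4)
cv2.imwrite("pics/w20.png",cam("wrist")["image"][:,:,::-1])
```

```text
t 35.48 grasp [495.8 276.9  66. ] open 0.606 F [ 0.6  0.  -1. ]
shift [22.6 -1.4 -1.1] turn [-0.002 -0.002 -0.003]
```

View pics/w20.png

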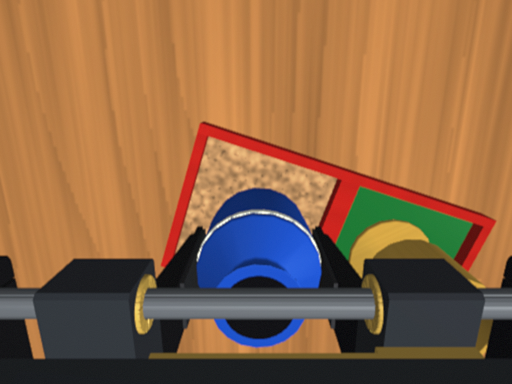

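The vase is inside the cork half and the goblet sits below the gripper body with clearance (body bottom about 102, goblet top 79). Lower it.

Call:
jog_arm(
  deltas=[10,-1.4,-1.1,-0.002,-0.002,-0.003,0,6,0,0,0,0,0,0,0,0,0,0,0,0,0],
)

```text
t: 35.9
eef_pos: [494.1, 278.1, 221.6]
tcp_rot: [1.772, 1.569, 0.201]
ft_force: [-0.7, 0.2, -1.9]
opening: 0.608
```

Call:
jog_arm(
  deltas=[2,0,0,0,0,0,0,0,0,0,0,0,0,0],
)

```text
t: 36.15
eef_pos: [494.2, 278.2, 219.7]
tcp_rot: [1.812, 1.568, 0.241]
ft_force: [-0.4, -0.2, -1.9]
opening: 0.605
```

Call:
jog_arm(
  deltas=[1,0,0,0,0,0,0,0,0,0,0,0,0,0],
)

```text
t: 36.4
eef_pos: [494.3, 278.2, 218.9]
tcp_rot: [1.828, 1.568, 0.258]
ft_force: [0.3, 0.5, -2.6]
opening: 0.606
```

Expected contact at 214.4.

Call:
jog_arm(
  deltas=[2.5,0,0,0,0,0,0,0,0,0,0,0,0,0],
)

```text
t: 36.65
eef_pos: [494.3, 278.2, 216.3]
tcp_rot: [1.827, 1.568, 0.257]
ft_force: [0.3, -0.9, -2.2]
opening: 0.608
```

Call:
jog_arm(
  deltas=[1,0,0,0,0,0,0,0,0,0,0,0,0,0],
)

```text
t: 36.9
eef_pos: [494.3, 278.2, 215.2]
tcp_rot: [1.834, 1.568, 0.263]
ft_force: [-0.7, 0.3, -1.9]
opening: 0.605
```

Call:
jog_arm(
  deltas=[0.8,0,0,0,0,0,0,0,0,0,0,0,0,0],
)

```text
t: 37.15
eef_pos: [494.3, 278.2, 214.5]
tcp_rot: [1.838, 1.567, 0.268]
ft_force: [0.6, -0.4, -1.9]
opening: 0.603
```

Call:
jog_arm(
  deltas=[0.8,0,0,0,0,0,0,0,0,0,0,0,0,0],
)

```text
t: 37.4
eef_pos: [494.3, 278.2, 214.6]
tcp_rot: [1.86, 1.567, 0.289]
ft_force: [0.0, -0.5, -1.6]
opening: 0.607
```

Seated at 214.5. Release, lift well clear and inspect.

Call:
jog_arm(
  deltas=[0,0,0,0,0,0,0.66,0,0,0,0,0,0,0.72,0,0,0,0,0,0,0.75,0,0,0,0,0,0,0.75,0,0,0,0,0,0,0.75],
)

```text
t: 38.02
eef_pos: [494.5, 278.2, 214.5]
tcp_rot: [1.875, 1.566, 0.304]
ft_force: [-0.2, -0.7, -0.0]
opening: 0.746
```

Call:
jog_arm(
  deltas=[-10,0,0,0,0,0,0.75,-30,0,0,0,0,0,0.75,-40,0,0,0,0,0,0.75,-50,0,0,0,0,0,0.75,-20,10,45,0,0,0,0.75,0,10,45,0,0,0,0.75,0,10,45,0,0,0,0.75,0,10,45,0,0,0,0.75,0,0,0,0,0,0,0.75],
)

```text
t: 39.15
eef_pos: [534.0, 93.3, 375.7]
tcp_rot: [1.716, 1.56, 0.148]
ft_force: [0.0, -0.3, 0.3]
opening: 0.749
```

Run:
```python
from h import *
st()
a=cam("scene"); b=cam("side"); cv2.imwrite("pics/f1.png",a["image"][:,:,::-1]); cv2.imwrite("pics/f2.png",b["image"][:,:,::-1])
```

```text
t 39.15 grasp [535.7  93.6 204.8] open 0.749 F [ 0.  -0.3  0.3]
```

View pics/f1.png

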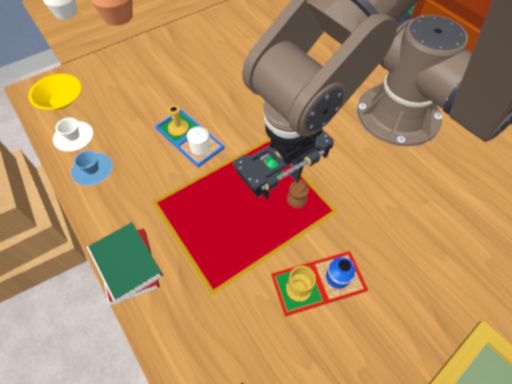

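View pics/f2.png

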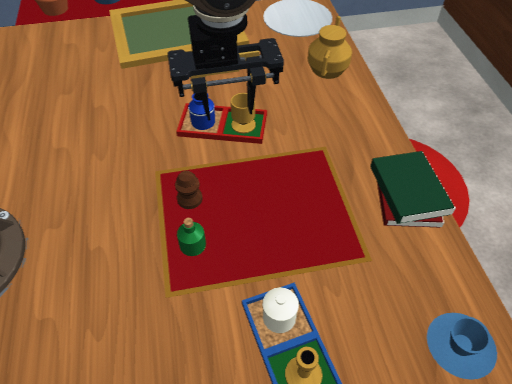

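All four pieces stand upright in their halves: scene view vase (341,270), goblet (300,284), jar (198,141), candlestick (177,122). The bottle and mill look unmoved, and I'll check that numerically with the arm still, then hand in.

Call:
jog_arm(
  deltas=[0,0,0,0,0,0,0.75,0,0,0,0,0,0,0.75],
)

```text
t: 39.5
eef_pos: [533.0, 97.2, 375.9]
tcp_rot: [1.771, 1.561, 0.207]
ft_force: [-0.3, 0.1, 0.2]
opening: 0.752
```

Run:
```python
from h import *
a=cv2.imread("pics/side0.png").astype(int); b=cam("side")["image"][:,:,::-1].astype(int)
for n,(x0,y0,x1,y1) in dict(bottle=(175,215,208,258),mill=(173,170,204,210)).items():
    print(n,'mean diff',abs(a-b)[y0:y1,x0:x1].mean().round(2))
st(); print(env.job_done())
```

```text
bottle mean diff 1.64
mill mean diff 1.58
t 39.55 grasp [534.7  97.6 204.9] open 0.748 F [ 0.4 -0.   0.6]
the job is handed in; nothing more can be done
None
```

I placed all four pieces in the order asked and handed the job in at about 39.6 s of the 102 s. The candlestick is on the felt and the jar on the cork of the blue tray. The goblet is on the felt and the vase on the cork of the red tray. I lowered each one slowly until it stopped within about 0.4 mm of the height I expected, and only then let go.

- **Last checks:** the scene and side pictures show all four upright, each within its half. The bottle and mill look unmoved, with a mean pixel difference of about 1.6 from the first picture. The gripper was empty and well clear when I handed in.
- **First candlestick grip:** my grip at the stem closed on the wider socket instead. I opened and gripped the socket properly before lifting.
- **Tray positions:** the camera views of the trays disagreed by up to about 6 mm, so I used averages. The slack in each half is about 14 mm on each side.
- **Not checked:** I did not measure the final positions of the pieces inside their halves, only looked at the pictures.

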